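Put the spray mask on its locating pins and give one burst of paint

TASK

Decorate the blue camera front on the sloping jig: pick the orange spray mask up by its black handle and lower it gently, square to the slope, over the two locating pins - big hole on the round pin, small hole on the diamond pin - wiggling until both engage, and let go once it lies fully home and flush. Only then press the white nozzle cap of the leaning spray can right down along the can's axis, hold it down for a good half second, and let it spring back up. Leave the mask on the pins and do not disturb the bottle, tape, jar or wooden camera standing around.

Things in the scene. Friction and masses are not known exactly. Their poses are not given: they have to be found in the camera images.
- mask: loose orange acrylic spray mask 190 x 110 x 6 mm, 0.2 kg, flat on the table at first. Origin: centre of its underside; z out of its top; x along the 190 mm side, to the small hole. Through holes on the x axis: 15.5 mm diameter at x = -80 mm, 11.5 mm at x = +80 mm. Paint windows, for looks: round 47.5 mm at x = +42 mm, 41.5 x 27.5 mm at x = -42, y = +12 mm
- handle (a point): point in the mask's upright black block handle, 33 mm above the mask's underside, over its origin; axes as mask. The handle is solid: 18 mm wide along x, 64 mm long along y, standing from the plate's top (6 mm above the underside) to 46 mm above the underside; pinch it across x
- big_hole (a point): centre of the mask's 15.5 mm hole, at the underside; axes as mask
- small_hole (a point): centre of the mask's 11.5 mm hole, at the underside; axes as mask
- jig: fixed board 212 (x) x 130 (y) mm with the blue camera front on it, tilted 30 degrees, its face looking to the can. Origin: centre of the plane where the mask's underside rests; z square out of the slope; y down the slope to the can; x level, from round to diamond pin. Home: the mask's origin and axes coincide with these. Only the pins stand above that plane
- round_pin (a point): foot of the round steel pin in the rest plane; 14 mm diameter, 22 mm tall along the jig's z, straight for 10 mm and then tapering to a 5 mm tip; axes as jig
- diamond_pin (a point): foot of the diamond steel pin in the rest plane, 160 mm from the round one; 10 mm wide across (jig's y) and 7 mm along jig's x, 16 mm tall, straight for 8 mm and then tapering to a 4 mm tip; axes as jig
- station: fixed plywood base of jig and can, 230 (x) x 470 (y) x 18 mm, flat on the table; origin at the centre of its underside, x level as the jig's x, z up. The jig's origin lies at y = -160, z = 75 mm, the centre of the can's foot at y = +180, z = 52 mm, the cap's top at y = +89, z = 223 mm
- can: fixed red spray can, 66 mm diameter, 167 mm long without its cap, strapped into a wooden holder and leaning 28 degrees from vertical towards the jig. Origin at the centre of its foot, z along the can's axis to the cap, -y the side on which the nozzle sprays (towards the jig)
- cap_top (a point): centre of the top face of the white nozzle cap, moving with it: a flat round face 29 mm in diameter (33 mm below) on the can's axis, 194 mm from the can's foot; nothing stands around or above it; axes as can (z out of the cap)
- cap (a joint): travel of the sprung nozzle cap down into the can along the can's axis (m): 0 up, 0.005 fully down; starts moving at 3 N and is fully down at 9 N; springs back when released
- paint_bottle: loose blue squeeze bottle, 64 mm diameter, 180 mm tall, origin at the centre of its foot; leave alone
- tape_roll: loose roll of yellow tape lying flat, 104 mm diameter, 24 mm tall, origin at the centre of its underside; leave alone
- brush_jar: loose glass jar with three brushes, 76 mm diameter, the brushes about 185 mm tall and leaning out to some 40 mm from the axis, origin at the centre of its foot; leave alone
- toy_camera: loose blue wooden craft camera, box 72 (x) x 150 (y) x 100 mm with a 30 mm long lens barrel on its -x face, origin at the centre of the box's underside; leave alone
There are look-alikes about, which are no part of the job. Of the things like the mask, leave any that is purple or red; of the rest the larger one is meant.

How it is judged:
By the outcome, as a careful person would: the job done as asked, in the order asked, and still so for the second after the job is handed in, with the robot touching nothing.
It also fails if it takes over 51 s, if anything falls off the work surface, if the arm or the gripper's body presses on something with over 40 N, if the wrist force passes 120 N, or if a joint passes its speed limit or range.

ROBOT

A 6-joint arm with a two-finger parallel gripper is mounted at the origin on the work surface. World frame = base frame: x ahead of the robot, y to its left, z up, the work surface at z = 0. Lengths are in m, angles in rad, forces in N, time in s.
With the tool pointing down it reaches from about 0.425 to 0.95 m from the base axis. Payload 3.5 kg.
Tool frame: the origin (TCP) lies between the finger pads; the fingertips stand 17 mm ahead of it and the grasp point (between the pads) lies 2 mm behind it; z points along the fingers, y is the direction in which the jaws open and shut (so a half turn about z gives the same grasp; the last joint's range is limited). The gripper opens to 85 mm and grips with 20 to 120 N. Pads are 22 mm wide; open, the fingers measure 114 mm over their backs; the gripper's body (76 mm by 85 mm) begins 54 mm behind the grasp point. The pads swing forward as they close: fully open they stand 13 mm farther back than shut.
Start: joints at [-1.359, 0.286, 1.577, -0, 1.279, -0.15], TCP at [0.239, -0.631, 0.248] pointing down, gripper open.
Joint ranges: [-2.77, 2.77], [-0.9, 2.22], [0.21, 2.48], [-1.53, 4.67], [0.24, 2.81], [-2.84, 2.84]. Speed limits (rad/s): [2.79, 2.79, 3.14, 3.14, 3.14, 3.14].

INTERFACE

Orientations are given as a unit quaternion [x, y, z, w].
In Python, from plant import ctrl gives the robot as it stands.
- The arm moves only by the tool carry_out, never from a script. Its argument "commands" is a list of rows, each an object with "delta_pos": the shift along the tool's x, y, z in m, a list of three; "delta_rot": the turn, a rotation vector about the tool's x, y, z in rad, a list of three; "claw": the opening in per cent of the stroke, from 0 (shut) to 100 (fully open). A call has 1 to 8 rows; each row is the pose to reach, as a shift and turn from the pose measured when the call began, along the tool's axes at that moment; what a row does not reach only later rows make up. A row lasts 1/12 s, in which the tool goes at most 41.7 mm and 7.16 degrees, less where a joint would pass 70% of its speed; a pose out of reach is approached as far as the arm can. A call with a gripper value outside its range is refused whole. The fingers move at their own pace and stop on an object; "force" is the grip in N (left out, the last holds). Time passes only in rows, so rows that repeat a pose let the fingers close. It gives the time, the measured TCP pose, the force and the opening at its end, in the units of the state.
- ctrl.get_state(): the state, without advancing time (a new reading comes with each control period).
- ctrl.read_camera(name): name is "scene" or "top"; returns (picture, depth): 384x512x3 uint8, red, green, blue; 384x512 float32, m along the optical axis (not along the pixel's ray), 0 where there is no reading.
- ctrl.camera_info(name): a dict with "fx", "fy", "cx", "cy" (pixels), "rvec" (rotation vector, rad) and "tvec" (3), from world to camera coordinates, as OpenCV has them. Camera axes: x right, y down, z forward; pixel columns grow to the right and rows downward; lengths in m; the calibration is good to about 2 mm. A picture is of the moment at which its call begins. camera_info takes no time and is no camera call.
- ctrl.sign_off(): hands the job in, once; it reports no verdict.
The state is a dict: "time": time; "qpos": joint angles; "dq": joint speeds; "joint_efforts": joint torques, N m; "eef_pos": TCP position; "tcp_rot": TCP orientation; "contact_force": force on the tool from outside, world axes, zero at the start; "wrist_torque": the same for the moment, N m; "opening": opening from 0.0 (shut) to 1.0 (fully open).
Only numpy, scipy, OpenCV 4.12 (cv2) and the standard library are available. Lean on these libraries where they do the work, as an engineer would, in place of code of your own. Each camera call takes 0.05 s, during which the arm holds its last target.

## Working session

There is one attempt and no reset: what is moved stays moved. The work goes in short steps, Python scripts to look and compute and a tool call to move; the robot and the scene stay as the last step left them, time stands still between calls to the robot, and variables do not carry over. Pictures are saved under pics/ and viewed, and the job is handed in when it is done.

Besides the shell and the picture viewer there is one more tool, called after "Emit:" as name(argument=value, ...) on one line, values as JSON. carry_out: Moves the arm, as the interface text tells. Its arguments: {"type":"object","properties":{"commands":{"type":"array"},"force":{"type":"number"}},"required":["commands"]}

```bash
ls; mkdir -p pics
cat > h.py <<'E'
import numpy as np, cv2
from plant import ctrl
from scipy.spatial.transform import Rotation as R
def cam(n):
    i=ctrl.camera_info(n); K=np.array([[i['fx'],0,i['cx']],[0,i['fy'],i['cy']],[0,0,1]])
    Rm=R.from_rotvec(np.array(i['rvec']).ravel()).as_matrix(); t=np.array(i['tvec']).ravel()
    return K,Rm,t
def grab(n):
    im,d=ctrl.read_camera(n); cv2.imwrite(f'pics/{n}_last.png',im[...,::-1]); np.savez(f'{n}.npz',im=im,d=d); return im,d
def pt(n,u,v,d):
    K,Rm,t=cam(n); c=np.array([(u-K[0,2])/K[0,0]*d,(v-K[1,2])/K[1,1]*d,d]).T
    return (c-t)@Rm
def ray(n,u,v,z):
    K,Rm,t=cam(n); r=Rm.T@np.array([(u-K[0,2])/K[0,0],(v-K[1,2])/K[1,1],1]); o=-Rm.T@t
    return o+r*(z-o[2])/r[2]
def proj(n,P):
    K,Rm,t=cam(n); c=np.atleast_2d(P)@Rm.T+t; return (c[:,:2]/c[:,2:])*[K[0,0],K[1,1]]+[K[0,2],K[1,2]]
E
python3 - <<'E'
from h import *
for n in('scene','top'):
    im,d=grab(n); K,Rm,t=cam(n); print(n,K.tolist(),'pos',-Rm.T@t,'fwd',Rm[2],'right',Rm[0])
    cv2.imwrite(f'pics/{n}1.png',cv2.resize(im[...,::-1],(768,576),interpolation=cv2.INTER_CUBIC))
print(ctrl.get_state())
E
```

```text
pics
scene [[483.4631196352372, 0.0, 249.73275244402683], [0.0, 483.4631196352372, 188.97319360850898], [0.0, 0.0, 1.0]] pos [ 1.2597604  -0.79450194  1.16829093] fwd [-0.47671509  0.54193772 -0.69213166] right [0.74532535 0.66664509 0.00862882]
top [[456.6189500065188, 0.0, 250.59598768540462], [0.0, 456.6189500065188, 185.59425414298224], [0.0, 0.0, 1.0]] pos [ 0.32946314 -0.01453856  1.68818911] fwd [ 0.15817947  0.01719727 -0.98726061] right [-0.00379359 -0.99983036 -0.01802403]
{'time': 0.1, 'qpos': array([-1.35898981e+00,  2.87095983e-01,  1.57804868e+00,  3.04980507e-05,
        1.27855854e+00, -1.49972827e-01]), 'dq': array([-1.42874991e-03, -3.55693777e-03, -4.26404232e-03, -5.73169406e-06,
        1.54314890e-04, -1.57545136e-03]), 'joint_efforts': array([ 8.81887972e-04, -4.07298410e+01, -2.93696862e+01, -1.64540211e-04,
        3.41887157e-03,  5.16108543e-06]), 'eef_pos': array([ 0.23884219, -0.6307388 ,  0.24706304]), 'tcp_rot': array([ 9.83684271e-01,  1.79900364e-01, -1.80297156e-05, -1.05522227e-03]), 'contact_force': array([ 0.25778587, -0.61630646,  0.2996109 ]), 'wrist_torque': array([-0.00199678, -0.03855843,  0.01277327]), 'opening': 1.0003682243963645}
```

View pics/scene1.png

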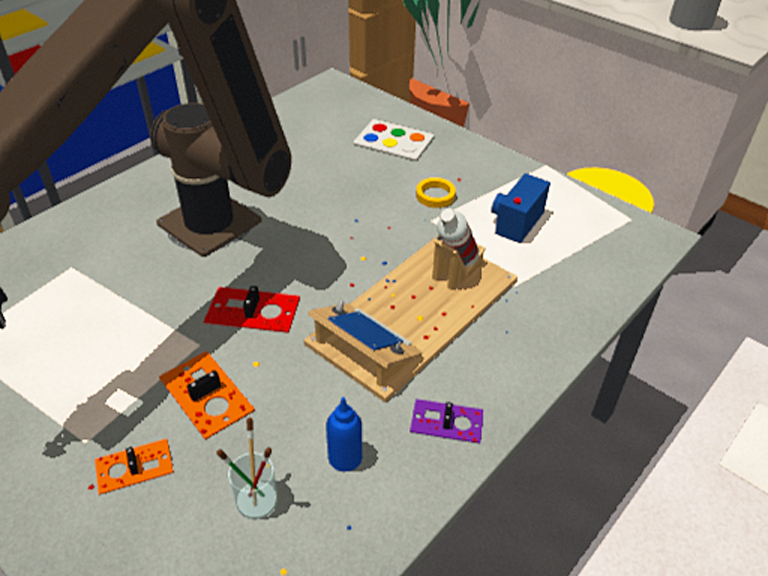

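View pics/top1.png

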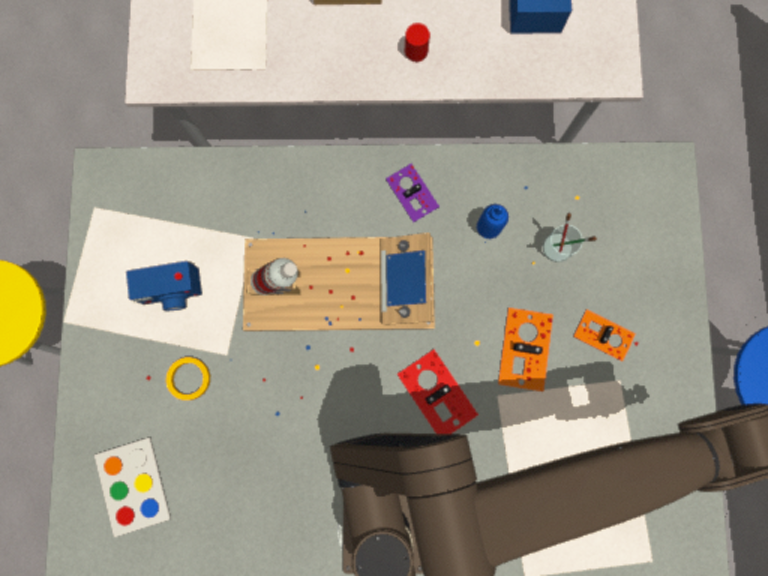

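Candidates for the mask, in the 768-px top view: the red plate at (437,392) and the purple one at (412,192) are excluded. Of the two orange ones, the small plate is at (605,335) and the large one at (526,349). I choose the large one and will check it in a close crop.

Run:
```python
from h import *
s=np.load('scene.npz')['im'];t=np.load('top.npz')['im']
a=cv2.resize(t[195:275,310:430],(720,480),interpolation=cv2.INTER_CUBIC)
cv2.imwrite('pics/c1.png',a[...,::-1])
a=cv2.resize(t[150:225,155:295],(784,420),interpolation=cv2.INTER_CUBIC)
b=cv2.resize(s[195:275,195:295],(700,560),interpolation=cv2.INTER_CUBIC)
cv2.imwrite('pics/c2.png',a[...,::-1]);cv2.imwrite('pics/c3.png',b[...,::-1])
for n,im in(('top',t),('scene',s)):
    hsv=cv2.cvtColor(im,cv2.COLOR_RGB2HSV)
    m=cv2.inRange(hsv,(8,170,100),(19,255,255)); m=cv2.morphologyEx(m,cv2.MORPH_CLOSE,np.ones((3,3)))
    cs,_=cv2.findContours(m,cv2.RETR_EXTERNAL,cv2.CHAIN_APPROX_NONE)
    for c in cs:
        if cv2.contourArea(c)<250: continue
        P=np.array([ray(n,u,v,.006)[:2] for u,v in c[:,0]])
        r=cv2.minAreaRect((P*1000).astype(np.float32)); print(n,cv2.contourArea(c),c[:,0].mean(0),r)
```

```text
top 670.5 [402.68041237 223.18556701] ((455.7624206542969, -541.0256958007812), (130.096923828125, 73.3368911743164), 62.30318069458008)
top 1459.5 [350.31847134 232.45859873] ((423.23980712890625, -348.582275390625), (109.71050262451172, 188.33566284179688), 80.24205017089844)
scene 1003.0 [ 88.38372093 310.53488372] ((452.8273010253906, -539.880615234375), (131.4375457763672, 77.07090759277344), 62.241493225097656)
scene 1842.5 [137.31724138 262.97241379] ((419.3523864746094, -346.50762939453125), (110.84034729003906, 195.8802032470703), 80.57762145996094)
scene 566.0 [291.17647059  67.34313725] ((41.463134765625, 863.19140625), (119.12661743164062, 297.61553955078125), 89.50357818603516)
```

View pics/c1.png

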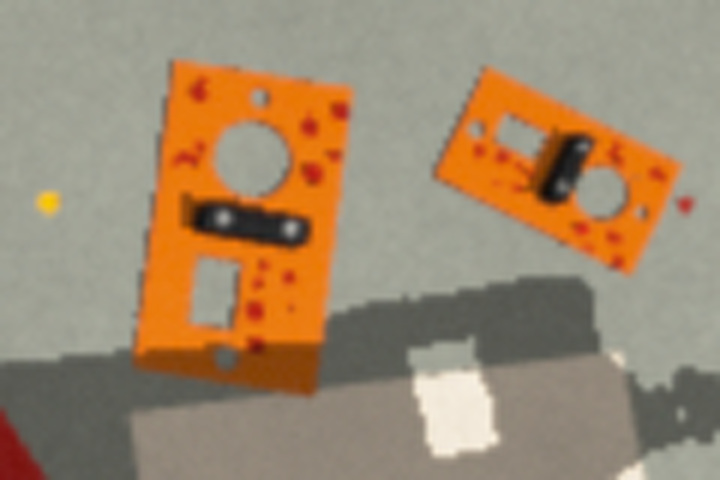

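View pics/c2.png

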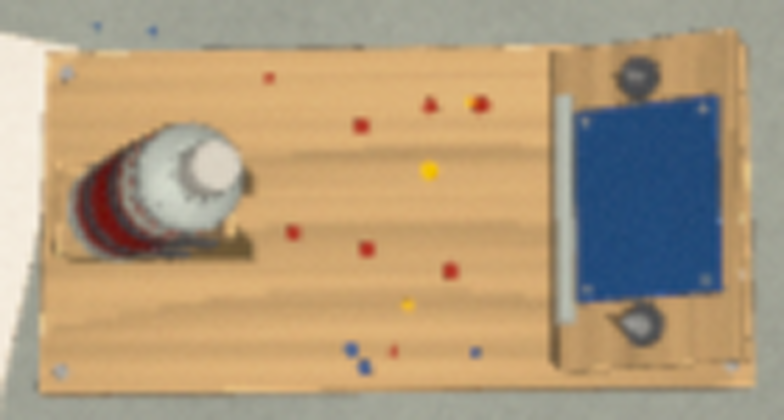

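View pics/c3.png

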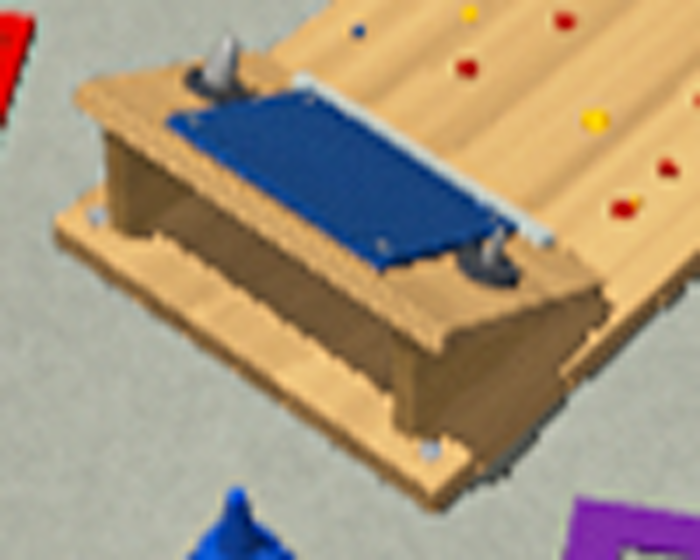

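The crop confirms the choice. The large orange mask has its round window and small hole at world +x, and its handle at about (250,223) in the crop. The other orange plate is clearly smaller. The jig's diamond pin is at the top of the top view and its round pin at the bottom. Next I measure the features in both views.

Run:
```python
from h import *
s=np.load('scene.npz');t=np.load('top.npz')
def crop(im,u,v,h,k):
    a=im[v-h:v+h,u-h:u+h]; a=cv2.resize(a,None,fx=k,fy=k,interpolation=cv2.INTER_NEAREST)[...,::-1].copy()
    for i in range(0,2*h,5):
        cv2.putText(a,str(u-h+i),(i*k,9),0,.35,(0,255,255),1);cv2.putText(a,str(v-h+i),(0,i*k+9),0,.35,(0,255,255),1)
        a[i*k,:]=a[i*k,:]//2+60; a[:,i*k]=a[:,i*k]//2+60
    return a
T=t['im'];S=s['im']
rd=[crop(T,269,208,12,16),crop(T,269,164,12,16)]
rs=[crop(S,227,206,12,16),crop(S,266,231,12,16)]
cv2.imwrite('pics/pins.png',np.vstack([np.hstack(rd),np.hstack(rs)])[:, :])
cv2.imwrite('pics/cap.png',np.hstack([crop(T,190,182,12,16),crop(S,298,145,12,16)]))
# mask features: holes
print(pt('top',269,208,t['d'][208,269]))
def dd(n,z,u,v): return pt(n,u,v,z['d'][v,u])
for (u,v) in [(269,185),(265,180),(275,190),(262,185),(278,185),(190,180),(345,240),(350,225),(240,200),(220,210),(362,233)]: print('top',u,v,dd('top',t,u,v).round(4))
for (u,v) in [(240,215),(250,222),(137,256),(150,270),(298,141),(330,190)]: print('scene',u,v,dd('scene',s,u,v).round(4))
```

```text
[ 0.5056824  -0.0511687   0.08683946]
top 269 185 [ 0.589  -0.0522  0.079 ]
top 265 180 [ 0.6084 -0.0382  0.0719]
top 275 190 [ 0.5695 -0.073   0.0879]
top 262 185 [ 0.5923 -0.0274  0.0595]
top 278 185 [ 0.5863 -0.0836  0.0942]
top 190 180 [0.5835 0.2083 0.226 ]
top 345 240 [ 0.3959 -0.3298  0.0012]
top 350 225 [ 0.4511 -0.3517 -0.0066]
top 240 200 [0.5436 0.0539 0.0172]
top 220 210 [0.5068 0.1274 0.019 ]
top 362 233 [ 0.4208 -0.3915  0.007 ]
scene 240 215 [ 0.5637 -0.0473  0.0777]
scene 250 222 [ 0.6068 -0.0492  0.0791]
scene 137 256 [ 0.4265 -0.3457  0.0388]
scene 150 270 [ 0.4687 -0.3382  0.0013]
scene 298 141 [0.5819 0.2018 0.2319]
scene 330 190 [0.6773 0.2836 0.0228]
```

View pics/pins.png

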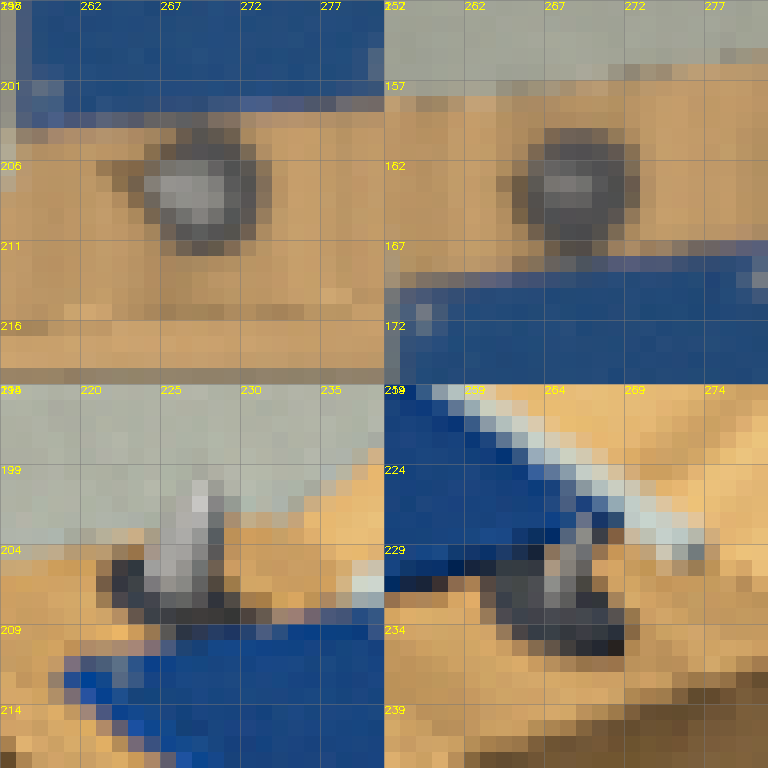

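View pics/cap.png

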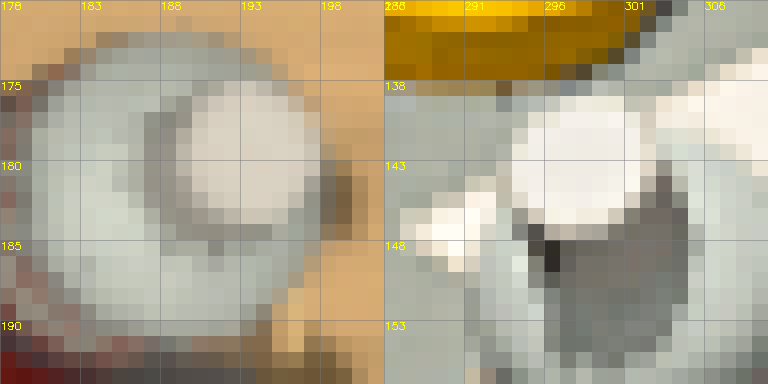

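Run:
```python
from h import *
for n in('top','scene'):
    z=np.load(n+'.npz'); im=z['im']; hsv=cv2.cvtColor(im,cv2.COLOR_RGB2HSV)
    # wood
    m=cv2.inRange(hsv,(10,60,60),(22,160,255))
    k,l,st,ce=cv2.connectedComponentsWithStats(m)
    for i in range(1,k):
        if st[i,4]>1500: print(n,'wood',i,st[i],ce[i])
    # blue front
    b=cv2.inRange(hsv,(102,140,60),(115,255,255))
    k,l,st,ce=cv2.connectedComponentsWithStats(b)
    for i in range(1,k):
        if st[i,4]>300:
            c=max(cv2.findContours((l==i).astype(np.uint8),cv2.RETR_EXTERNAL,cv2.CHAIN_APPROX_NONE)[0],key=cv2.contourArea)
            q=cv2.approxPolyDP(c,6,True)[:,0]
            mm=cv2.moments(c)
            print(n,'blue',st[i],ce[i],q.tolist())
```

```text
top wood 4 [ 162  155  128   66 6119] [221.36362151 189.73966334]
top wood 135 [  228   271   284   113 14174] [361.90277974 330.92316918]
top blue [341   0  40  21 778] [359.08997429   9.66195373] [[341, 20], [373, 20], [379, 0], [341, 0]]
top blue [318 137  21  22 328] [327.93902439 147.21341463] [[333, 137], [318, 149], [324, 158], [338, 146]]
top blue [258 168  25  35 792] [270.33333333 185.16414141] [[282, 168], [258, 173], [261, 202], [282, 200]]
top blue [  85  175   49   31 1008] [109.30257937 188.91666667] [[131, 180], [85, 181], [87, 198], [122, 204], [133, 195]]
top blue [490 218  22  52 928] [501.74784483 246.49353448] [[511, 218], [492, 235], [495, 269], [511, 269]]
scene wood 1 [   0    0   95  107 3316] [38.0473462  42.40289505]
scene wood 5 [ 232    0   44   66 1785] [254.57254902  28.70868347]
scene wood 154 [ 203  157  142  111 6715] [274.02278481 210.12107223]
scene blue [ 96  43  24  37 538] [107.62453532  59.39033457] [[113, 43], [96, 51], [102, 79], [119, 66]]
scene blue [  31   53   69   69 2196] [67.80282332 88.29508197] [[90, 53], [73, 60], [31, 106], [36, 121], [99, 91]]
scene blue [ 328  116   39   46 1043] [346.6126558  138.17545542] [[351, 116], [328, 138], [331, 155], [346, 161], [366, 122]]
scene blue [219 208  50  25 559] [243.32021467 219.82647585] [[219, 212], [248, 232], [268, 227], [238, 208]]
scene blue [218 265  23  49 891] [229.2379349  291.62065095] [[228, 265], [218, 280], [219, 306], [234, 313], [240, 280]]
```

```bash
cat > st.py <<'E'
from h import *
z=np.load('top.npz'); im=z['im']; S=cv2.GaussianBlur(cv2.cvtColor(im,cv2.COLOR_RGB2HSV)[...,1].astype(float),(0,0),.6)
def cross(p):  # outside->inside first crossing of half level
    hi=np.median(p[-4:]); lo=np.median(p[:4]); th=(hi+lo)/2
    for i in range(len(p)-1):
        if p[i]<th<=p[i+1]: return i+(th-p[i])/(p[i+1]-p[i])
    return np.nan
def fit(P):
    P=np.array(P); P=P[~np.isnan(P).any(1)]
    vx,vy,x,y=cv2.fitLine(P.astype(np.float32),cv2.DIST_HUBER,0,.3,.01).ravel(); n=np.array([-vy,vx]); r=(P-[x,y])@n
    return np.array([vx,vy]),np.array([x,y]),r.std()
far=[(u,152+cross(S[152:166,u])) for u in range(170,245)]
near=[(u,226-cross(S[212:227,u][::-1])) for u in range(170,283)]
left=[(155+cross(S[v,155:168]),v) for v in range(164,215)]
right=[(298-cross(S[v,284:299][::-1]),v) for v in range(162,214)]
res={}
for k,P,h in(('far',far,.018),('near',near,.0),('left',left,.018),('right',right,.018)):
    W=[ray('top',u,v,h)[:2] for u,v in P if not np.isnan(u+v)]
    d,o,s=fit(W); 
    if abs(d[0])>abs(d[1]): a=np.arctan2(d[1],d[0])*np.sign(1)
    a=np.degrees(np.arctan(d[0]/d[1]) if abs(d[1])>abs(d[0]) else -np.arctan(d[1]/d[0]))
    print(k,o.round(4),'yaw',-a,'rms',s); res[k]=(d,o)
def inter(a,b):
    A=np.array([res[a][0],-res[b][0]]).T; t=np.linalg.solve(A,res[b][1]-res[a][1]); return res[a][1]+t[0]*res[a][0]
C=[inter(a,b) for a,b in(('far','left'),('far','right'),('near','right'),('near','left'))]
print(np.round(C,4)); print('sides',[np.linalg.norm(C[i]-C[i-1]).round(4) for i in range(4)],'centre',np.mean(C,0))
E
python3 st.py
```

```text
far [0.702 0.19 ] yaw 0.45542082 rms 0.0003036192460731835
near [0.4729 0.1248] yaw 0.3658019 rms 0.00047050384588859457
left [0.5826 0.3434] yaw 0.2608236 rms 0.00044749571999174706
right [ 0.6032 -0.1263] yaw 0.31415507 rms 0.00023200673012245331
[[ 0.7007  0.3439]
 [ 0.7045 -0.1257]
 [ 0.4745 -0.127 ]
 [ 0.4715  0.3429]]
sides [np.float32(0.2292), np.float32(0.4696), np.float32(0.2299), np.float32(0.4699)] centre [0.5878184  0.10851833]
```

```bash
cat >> h.py <<'E'
Rs=R.from_euler('z',0.38,degrees=True); Cs=np.array([.5878,.1085,0])
def st(p): return Rs.apply(p)+Cs
Rj=Rs*R.from_euler('x',-30,degrees=True); Oj=st([0,-.16,.075])
Rc=Rs*R.from_euler('x',28,degrees=True)
E
python3 - <<'E'
from h import *
print(Oj,Rj.as_matrix().round(3).tolist(),Rc.as_matrix()[:,2], 'cap',st([0,.089,.223]))
pts={'rfoot':[-.08,0,0],'rtip':[-.08,0,.022],'dfoot':[.08,0,0],'dtip':[.08,0,.016],'o':[0,0,0]}
for k,p in pts.items():
    P=Rj.apply(p)+Oj; print(k,P.round(4),proj('top',P)[0].round(1),proj('scene',P)[0].round(1))
for P in (st([0,.089,.223]),): print('cap',proj('top',P),proj('scene',P))
for c in([-.115,-.235,.018],[.115,-.235,.018],[.115,.235,.018]): print(proj('scene',st(c)),proj('top',st(c)))
# triangulate mask handle & holes
def tri(a,b):
    Ps=[];
    for n in('top','scene'):
        K,Rm,t=cam(n); Ps.append(K@np.c_[Rm,t])
    X=cv2.triangulatePoints(Ps[0],Ps[1],np.float32(a),np.float32(b)).ravel(); return X[:3]/X[3]
print('rtip tri',tri((268,207),(227.3,200.5)))
# handle centroids
for n,(u0,v0,u1,v1) in(('top',(335,222,368,240)),('scene',(120,238,155,268))):
    im=np.load(n+'.npz')['im'][v0:v1,u0:u1]; m=(im.max(2)<75).astype(np.uint8)
    k,l,s,ce=cv2.connectedComponentsWithStats(m); i=1+np.argmax(s[1:,4]); print(n,'handle',ce[i]+[u0,v0],s[i])
s=np.load('scene.npz')['im'];t=np.load('top.npz')['im']
def crop(im,u,v,h,w,k):
    a=im[v-h:v+h,u-w:u+w]; a=cv2.resize(a,None,fx=k,fy=k,interpolation=cv2.INTER_NEAREST)[...,::-1].copy()
    for i in range(0,2*h,5):
        cv2.putText(a,str(v-h+i),(0,i*k+9),0,.35,(255,255,0),1); a[i*k,:]=a[i*k,:]//2+60
    for i in range(0,2*w,5):
        cv2.putText(a,str(u-w+i),(i*k,9),0,.35,(255,255,0),1); a[:,i*k]=a[:,i*k]//2+60
    return a
cv2.imwrite('pics/m.png',np.hstack([crop(t,350,233,30,20,9),crop(s,138,263,30,35,9)]))
E
```

```text
[ 0.58886115 -0.05149648  0.075     ] [[1.0, -0.006, -0.003], [0.007, 0.866, 0.5], [0.0, -0.5, 0.866]] [ 0.00311363 -0.46946124  0.88294759] cap [0.58720973 0.19749804 0.223     ]
rfoot [ 0.5089 -0.052   0.075 ] [269.2 207.5] [226.1 207.8]
rtip [ 0.5088 -0.041   0.0941] [266.1 206.9] [228.4 201.7]
dfoot [ 0.6689 -0.051   0.075 ] [268.4 163.3] [265.1 233.6]
dtip [ 0.6688 -0.043   0.0889] [266.3 162.5] [267. 229.]
o [ 0.5889 -0.0515  0.075 ] [268.8 185.2] [245.1 220.4]
cap [[193.45666852 179.01782372]] [[298.28293698 144.57887257]]
[[202.24738793 227.67897476]] [[289.49412555 218.46735142]]
[[257.18822367 266.78378385]] [[288.02253954 156.99555611]]
[[345.57145864 185.26294396]] [[162.6653182 158.7681715]]
rtip tri [ 0.50822276 -0.04649136  0.10280455]
top handle [350.56338028 231.92957746] [ 7  7 19  7 71]
scene handle [135.80508475 257.08050847] [  5   9  22  20 236]
```

View pics/m.png

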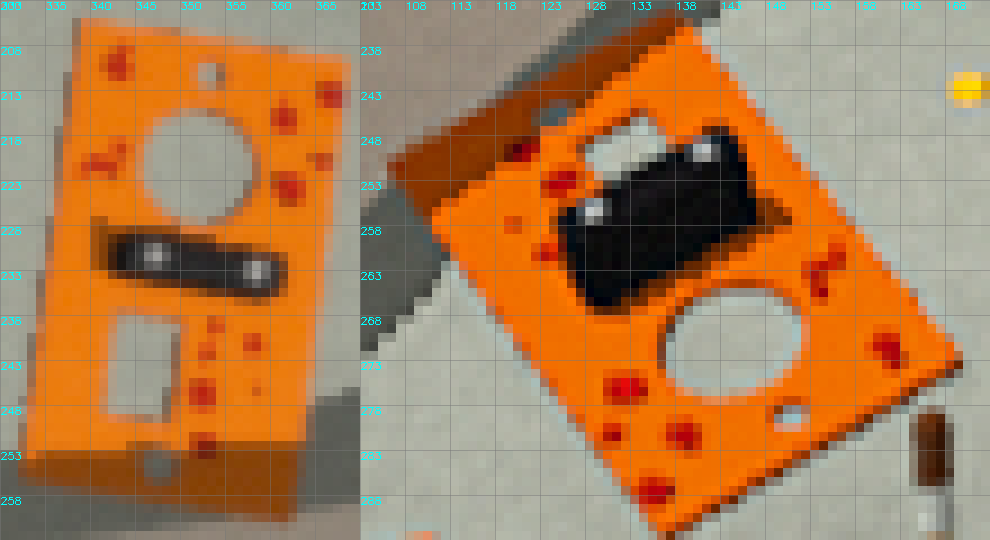

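```bash
cat >> h.py <<'E'
def tri(a,b):
    Ps=[]
    for n in('top','scene'):
        K,Rm,t=cam(n); Ps.append(K@np.c_[Rm,t])
    X=cv2.triangulatePoints(Ps[0],Ps[1],np.float32(a),np.float32(b)).ravel(); return X[:3]/X[3]
E
python3 - <<'E'
from h import *
print('cap',tri((193,178.9),(297.6,142.5)))
s1=((346.7,231.2),(128.5,255.8));s2=((358.2,232.7),(140.9,249.4))
h1=((352.8,210.8),(150.3,278.6));h2=((346.9,254.2),(123.8,245.3))
for n,q,z in(('s1',s1,.046),('s2',s2,.046),('sm',h1,.004),('big',h2,.004)):
    print(n,tri(*q).round(4),ray('top',*q[0],z).round(4),ray('scene',*q[1],z).round(4))
E
```

```text
cap [0.5853861  0.19704437 0.23078878]
s1 [ 0.4152 -0.3473  0.0333] [ 0.4253 -0.3286  0.046 ] [ 0.4129 -0.3648  0.046 ]
s2 [ 0.4298 -0.3487  0.0744] [ 0.4198 -0.3693  0.046 ] [ 0.4209 -0.3253  0.046 ]
sm [ 0.5012 -0.361   0.0123] [ 0.5026 -0.3619  0.004 ] [ 0.4951 -0.3585  0.004 ]
big [ 0.3435 -0.3344  0.0102] [ 0.3444 -0.3343  0.004 ] [ 0.3376 -0.3329  0.004 ]
```

```bash
cat >> h.py <<'E'
def tool(xdir,zdir):  # tool y along xdir, z along zdir
    z=np.array(zdir)/np.linalg.norm(zdir); y=np.array(xdir,float); y-=z*(y@z); y/=np.linalg.norm(y)
    return R.from_matrix(np.c_[np.cross(y,z),y,z])
def delta(p,Rt):
    s=ctrl.get_state(); Rn=R.from_quat(s['tcp_rot']); 
    print('t',round(s['time'],2),'pos',np.round(s['eef_pos'],4),'F',np.round(s['contact_force'],2),'M',np.round(s['wrist_torque'],2),'op',round(s['opening'],3),'q',np.round(s['qpos'],2))
    print('dpos',np.round(Rn.inv().apply(np.array(p)-s['eef_pos']),4),'drot',np.round((Rn.inv()*Rt).as_rotvec(),4))
a=np.radians(-9.8); MX=np.array([np.cos(a),np.sin(a),0])
E
python3 - <<'E'
from h import *
delta([.4230,-.3482,.13],tool(MX,[0,0,-1]))
E
```

```text
t 0.1 pos [ 0.2388 -0.6307  0.2471] F [ 0.26 -0.62  0.3 ] M [-0.   -0.04  0.01] op 1.0 q [-1.36  0.29  1.58  0.    1.28 -0.15]
dpos [ 0.2722 -0.1988  0.1176] drot [-0.0017 -0.0014 -1.038 ]
```

Emit:
carry_out(commands=[{"delta_pos": [0.034, -0.025, 0.015], "delta_rot": [0, 0, -0.12], "claw": 100}, {"delta_pos": [0.068, -0.05, 0.03], "delta_rot": [0, 0, -0.24], "claw": 100}, {"delta_pos": [0.102, -0.075, 0.044], "delta_rot": [0, 0, -0.36], "claw": 100}, {"delta_pos": [0.136, -0.1, 0.059], "delta_rot": [0, 0, -0.48], "claw": 100}, {"delta_pos": [0.17, -0.125, 0.073], "delta_rot": [0, 0, -0.6], "claw": 100}, {"delta_pos": [0.204, -0.149, 0.088], "delta_rot": [0, 0, -0.72], "claw": 100}, {"delta_pos": [0.238, -0.174, 0.103], "delta_rot": [0, 0, -0.84], "claw": 100}, {"delta_pos": [0.272, -0.199, 0.118], "delta_rot": [-0.0017, -0.0014, -0.96], "claw": 100}])

```text
time: 0.77
eef_pos: [0.4106, -0.3656, 0.1368]
tcp_rot: [0.788, 0.616, -0.0, -0.0]
contact_force: [0.4, 0.3, 0.2]
opening: 0.998
```

Run:
```python
from h import *
delta([.4230,-.3482,.13],tool(MX,[0,0,-1]))
```

```text
t 0.77 pos [ 0.4106 -0.3656  0.1368] F [0.44 0.3  0.23] M [-0.01  0.02 -0.03] op 0.998 q [-0.91  0.13  1.97 -0.    1.03 -0.67]
dpos [0.0199 0.0079 0.0068] drot [-0.0004 -0.0003 -0.0724]
```

Emit:
carry_out(commands=[{"delta_pos": [0.02, 0.008, 0.007], "delta_rot": [0, 0, -0.072], "claw": 100}, {"delta_pos": [0.02, 0.008, 0.007], "delta_rot": [0, 0, -0.072], "claw": 100}, {"delta_pos": [0.02, 0.008, 0.007], "delta_rot": [0, 0, -0.072], "claw": 100}, {"delta_pos": [0.02, 0.008, 0.007], "delta_rot": [0, 0, -0.072], "claw": 100}])

```text
time: 1.1
eef_pos: [0.4231, -0.3488, 0.1301]
tcp_rot: [0.765, 0.644, -0.0, 0.0]
contact_force: [-0.2, -0.8, 0.3]
opening: 1.002
```

Run:
```python
from h import *
delta([.4230,-.3482,.030],tool(MX,[0,0,-1]))
t,_=grab('top'); s,_=grab('scene')
a=cv2.resize(t[190:280,310:400],(540,540),interpolation=cv2.INTER_CUBIC)
b=cv2.resize(s[205:295,100:190],(540,540),interpolation=cv2.INTER_CUBIC)
cv2.imwrite('pics/g1.png',cv2.resize(np.hstack([a,b])[...,::-1],(800,400)))
```

```text
t 1.1 pos [ 0.4231 -0.3488  0.1301] F [-0.15 -0.82  0.3 ] M [-0.01 -0.03  0.01] op 1.002 q [-0.87  0.14  1.98 -0.    1.02 -0.7 ]
dpos [ 0.0006 -0.0002  0.1001] drot [-0.0001  0.0005 -0.0013]
```

View pics/g1.png

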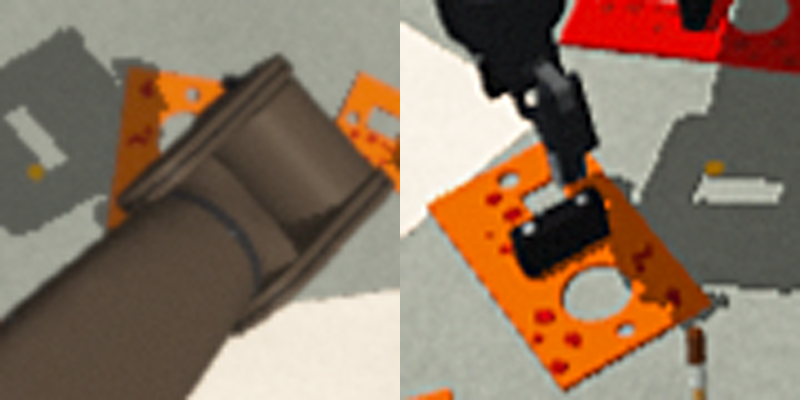

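Run:
```python
from h import *
p=np.array([.4231,-.3488,.126])
for k in(-.0425,0,.0425):
    P=p+MX*k; print(k,proj('scene',P), (proj('scene',P)-[100,205])*400/90+[400,0])
s=np.load('scene.npz')['im']; cv2.imwrite('pics/g2.png',cv2.resize(s[180:290,80:230],(750,550),interpolation=cv2.INTER_NEAREST)[...,::-1])
```

```text
-0.0425 [[123.48524253 227.69405352]] [[504.37885569 100.86246008]]
0 [[130.64048212 236.61724215]] [[536.17992052 140.52107622]]
0.0425 [[138.05120015 245.859034  ]] [[569.11644512 181.59570667]]
```

View pics/g2.png

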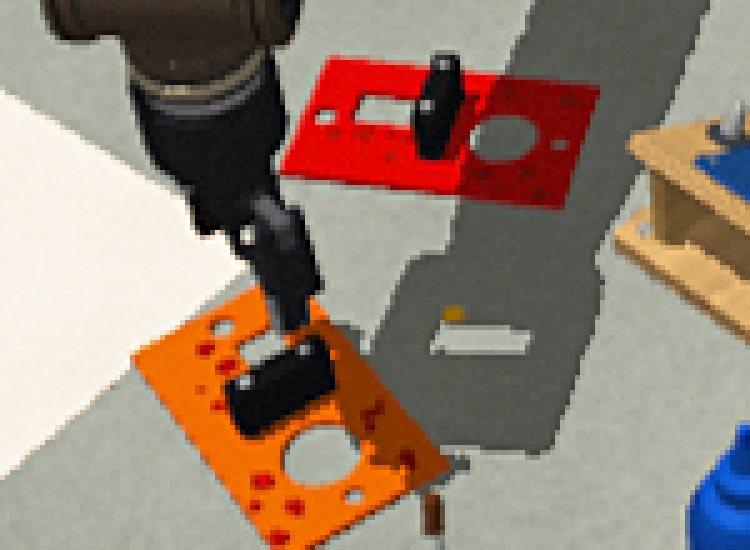

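The predicted pad position (138,246) matches the finger seen in the scene view, so the gripper straddles the handle. I descend.

Emit:
carry_out(commands=[{"delta_pos": [0, 0, 0.03], "delta_rot": [0, 0, 0], "claw": 100}, {"delta_pos": [0, 0, 0.06], "delta_rot": [0, 0, 0], "claw": 100}, {"delta_pos": [0, 0, 0.085], "delta_rot": [0, 0, 0], "claw": 100}, {"delta_pos": [0, 0, 0.1], "delta_rot": [0, 0, 0], "claw": 100}, {"delta_pos": [0, 0, 0.1], "delta_rot": [0, 0, 0], "claw": 100}, {"delta_pos": [0, 0, 0.1], "delta_rot": [0, 0, 0], "claw": 60}, {"delta_pos": [0, 0, 0.1], "delta_rot": [0, 0, 0], "claw": 40}, {"delta_pos": [0, 0, 0.1], "delta_rot": [0, 0, 0], "claw": 30}], force=30)

```text
time: 1.87
eef_pos: [0.4239, -0.3514, 0.0327]
tcp_rot: [0.766, 0.643, -0.0, 0.003]
contact_force: [-0.5, -1.1, 0.2]
opening: 0.607
```

Run:
```python
from h import *
delta([.4230,-.3482,.030],tool(MX,[0,0,-1]))
s,_=grab('scene'); cv2.imwrite('pics/g3.png',cv2.resize(s[210:300,90:190],(800,600)[:2],interpolation=cv2.INTER_CUBIC)[...,::-1])
```

```text
t 1.87 pos [ 0.4239 -0.3514  0.0327] F [-0.5  -1.13  0.24] M [-0.01 -0.05 -0.  ] op 0.607 q [-0.88  0.3   2.01 -0.    0.83 -0.7 ]
dpos [ 0.003  -0.0014  0.0026] drot [ 0.0037  0.0035 -0.0034]
```

View pics/g3.png

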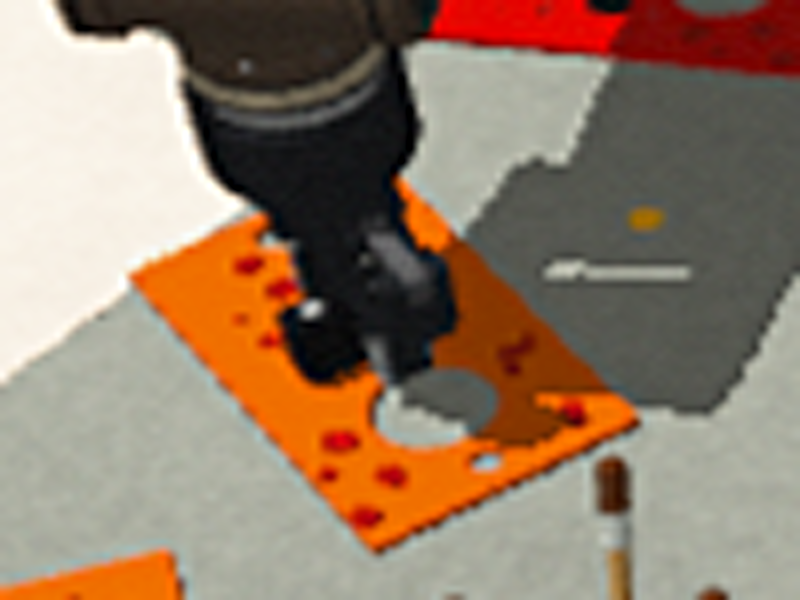

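Emit:
carry_out(commands=[{"delta_pos": [0.003, -0.001, 0.0026], "delta_rot": [0.003, 0.003, -0.003], "claw": 40}, {"delta_pos": [0.003, -0.001, 0.0026], "delta_rot": [0.003, 0.003, -0.003], "claw": 30}, {"delta_pos": [0.003, -0.001, 0.0026], "delta_rot": [0.003, 0.003, -0.003], "claw": 10}, {"delta_pos": [0.003, -0.001, 0.0026], "delta_rot": [0.003, 0.003, -0.003], "claw": 0}, {"delta_pos": [0.003, -0.001, 0.0026], "delta_rot": [0.003, 0.003, -0.003], "claw": 0}, {"delta_pos": [0.003, -0.001, 0.0026], "delta_rot": [0.003, 0.003, -0.003], "claw": 0}, {"delta_pos": [0.003, -0.001, 0.0026], "delta_rot": [0.003, 0.003, -0.003], "claw": 0}, {"delta_pos": [0.003, -0.001, 0.0026], "delta_rot": [0.003, 0.003, -0.003], "claw": 0}], force=40)

```text
time: 2.58
eef_pos: [0.4236, -0.3482, 0.0306]
tcp_rot: [0.765, 0.644, 0.0, 0.0]
contact_force: [-0.5, 1.6, 5.9]
opening: 0.2
```

Run:
```python
from h import *
delta([.4230,-.3482,.130],tool(MX,[0,0,-1]))
```

```text
t 2.58 pos [ 0.4236 -0.3482  0.0306] F [-0.52  1.6   5.94] M [ 0.22  0.31 -0.03] op 0.2 q [-0.87  0.3   2.01  0.    0.83 -0.7 ]
dpos [-0.0001 -0.0005 -0.0994] drot [0.0007 0.0006 0.0002]
```

Emit:
carry_out(commands=[{"delta_pos": [0, 0, -0.015], "delta_rot": [0, 0, 0], "claw": 0}, {"delta_pos": [0, 0, -0.04], "delta_rot": [0, 0, 0], "claw": 0}, {"delta_pos": [0, 0, -0.07], "delta_rot": [0, 0, 0], "claw": 0}, {"delta_pos": [0, 0, -0.1], "delta_rot": [0, 0, 0], "claw": 0}, {"delta_pos": [0, 0, -0.13], "delta_rot": [0, 0, 0], "claw": 0}, {"delta_pos": [0, 0, -0.16], "delta_rot": [0, 0, 0], "claw": 0}, {"delta_pos": [0, 0, -0.18], "delta_rot": [0, 0, 0], "claw": 0}, {"delta_pos": [0, 0, -0.18], "delta_rot": [0, 0, 0], "claw": 0}], force=60)

```text
time: 3.25
eef_pos: [0.4253, -0.3499, 0.2155]
tcp_rot: [0.765, 0.644, 0.0, 0.005]
contact_force: [0.3, -1.1, -1.4]
opening: 0.204
```

```bash
cat >> h.py <<'E'
RJ=tool(Rj.as_matrix()[:,0],-Rj.as_matrix()[:,2])
def jig(p): return Rj.apply(p)+Oj   # tcp when home approx p=(0,dy,.031)
E
python3 - <<'E'
from h import *
print(jig([0,0,.031]),jig([0,0,.131]))
delta(jig([0,0,.131]),RJ)
s,_=grab('scene'); cv2.imwrite('pics/g4.png',cv2.resize(s[120:300,80:320],(800,600),interpolation=cv2.INTER_CUBIC)[...,::-1])
E
```

```text
[ 0.58875835 -0.03599682  0.10184679] [0.58842674 0.01400208 0.18844933]
t 3.25 pos [ 0.4253 -0.3499  0.2155] F [ 0.35 -1.15 -1.42] M [-0.03  0.01 -0.02] op 0.204 q [-0.87  0.04  1.92  0.    1.17 -0.7 ]
dpos [0.3865 0.0987 0.0253] drot [-0.0391 -0.5149 -0.1753]
```

View pics/g4.png

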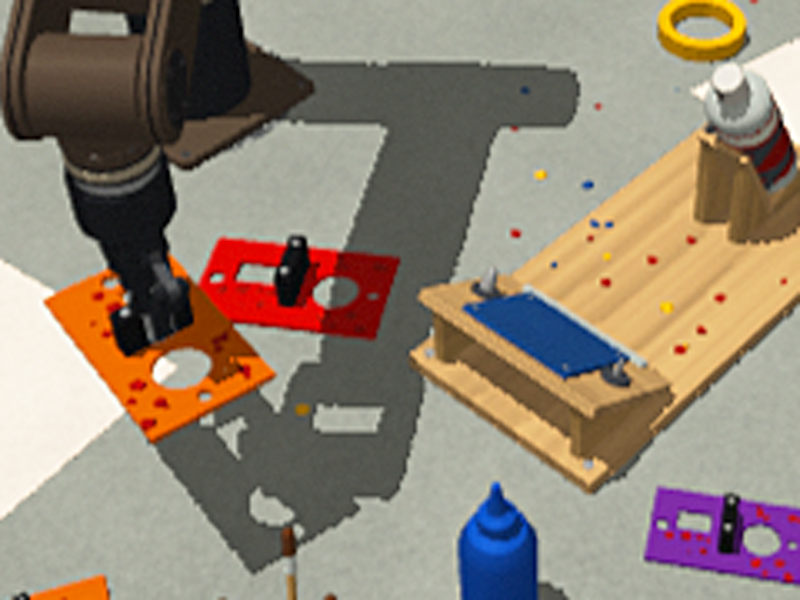

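The mask is held square and level, clear of the table. Next I move to a hover above the jig along its normal, tilting on the way.

Run:
```python
from h import *
delta(jig([0,0,.16]),RJ)
```

```text
t 3.3 pos [ 0.4243 -0.3489  0.2124] F [-0.36  0.17 -1.95] M [ 0.04  0.02 -0.01] op 0.202 q [-0.87  0.04  1.92  0.    1.17 -0.7 ]
dpos [ 0.3998  0.0974 -0.0022] drot [-0.0423 -0.5181 -0.1745]
```

Emit:
carry_out(commands=[{"delta_pos": [0.02, 0.005, -0.015], "delta_rot": [0, -0.02, -0.01], "claw": 0}, {"delta_pos": [0.05, 0.012, -0.025], "delta_rot": [-0.004, -0.06, -0.02], "claw": 0}, {"delta_pos": [0.085, 0.021, -0.03], "delta_rot": [-0.009, -0.11, -0.037], "claw": 0}, {"delta_pos": [0.12, 0.029, -0.03], "delta_rot": [-0.012, -0.155, -0.052], "claw": 0}, {"delta_pos": [0.155, 0.038, -0.03], "delta_rot": [-0.016, -0.2, -0.068], "claw": 0}, {"delta_pos": [0.19, 0.046, -0.03], "delta_rot": [-0.02, -0.245, -0.083], "claw": 0}, {"delta_pos": [0.225, 0.055, -0.03], "delta_rot": [-0.024, -0.29, -0.098], "claw": 0}, {"delta_pos": [0.26, 0.063, -0.03], "delta_rot": [-0.027, -0.336, -0.113], "claw": 0}])

```text
time: 3.97
eef_pos: [0.5295, -0.101, 0.2382]
tcp_rot: [0.716, 0.677, -0.121, 0.12]
contact_force: [0.9, -1.2, -1.8]
opening: 0.198
```

Run:
```python
from h import *
delta(jig([0,0,.16]),RJ)
```

```text
t 3.97 pos [ 0.5295 -0.101   0.2382] F [ 0.94 -1.23 -1.82] M [ 0.29 -0.06 -0.03] op 0.198 q [-0.23 -0.01  1.95 -0.37  1.16 -0.04]
dpos [ 0.1333  0.0515 -0.0209] drot [-0.0189 -0.1818 -0.0588]
```

Emit:
carry_out(commands=[{"delta_pos": [0.03, 0.012, -0.005], "delta_rot": [-0.004, -0.041, -0.013], "claw": 0}, {"delta_pos": [0.06, 0.023, -0.009], "delta_rot": [-0.008, -0.082, -0.026], "claw": 0}, {"delta_pos": [0.09, 0.035, -0.014], "delta_rot": [-0.013, -0.123, -0.04], "claw": 0}, {"delta_pos": [0.115, 0.045, -0.018], "delta_rot": [-0.016, -0.157, -0.051], "claw": 0}, {"delta_pos": [0.133, 0.0515, -0.021], "delta_rot": [-0.019, -0.182, -0.059], "claw": 0}, {"delta_pos": [0.133, 0.0515, -0.021], "delta_rot": [-0.019, -0.182, -0.059], "claw": 0}, {"delta_pos": [0.133, 0.0515, -0.021], "delta_rot": [-0.019, -0.182, -0.059], "claw": 0}, {"delta_pos": [0.133, 0.0515, -0.021], "delta_rot": [-0.019, -0.182, -0.059], "claw": 0}])

```text
time: 4.63
eef_pos: [0.5872, 0.028, 0.2113]
tcp_rot: [0.68, 0.686, -0.184, 0.182]
contact_force: [-0.9, 0.2, -2.2]
opening: 0.202
```

Run:
```python
from h import *
delta(jig([0,0,.08]),RJ)
t,_=grab('top'); s,_=grab('scene')
a=cv2.resize(t[140:240,170:300],(520,400),interpolation=cv2.INTER_CUBIC)
b=cv2.resize(s[150:270,180:310],(520,480),interpolation=cv2.INTER_CUBIC)[:400] if 0 else cv2.resize(s[160:260,190:310],(480,400),interpolation=cv2.INTER_CUBIC)
cv2.imwrite('pics/j1.png',cv2.resize(np.hstack([a,b])[...,::-1],(800,320)))
```

```text
t 4.63 pos [0.5872 0.028  0.2113] F [-0.88  0.24 -2.25] M [0.45 0.02 0.05] op 0.202 q [ 0.07  0.2   1.81 -0.56  1.23  0.28]
dpos [-0.0007  0.0014  0.0778] drot [-0.0035 -0.0001  0.0023]
```

View pics/j1.png

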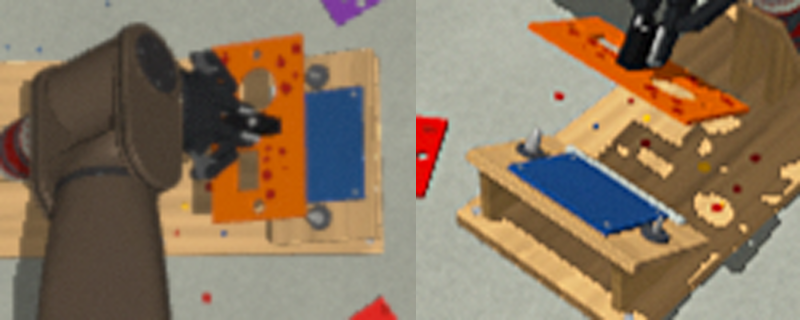

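```bash
cat > chk.py <<'E'
from h import *
import sys
s=ctrl.get_state(); Rt=R.from_quat(s['tcp_rot']); T=Rt.as_matrix()
Rm=R.from_matrix(np.c_[T[:,1],T[:,0],-T[:,2]]); Om=s['eef_pos']+T[:,2]*.0306
def rayplane(n,u,v,O,nz):
    K,Rw,t=cam(n); r=Rw.T@np.array([(u-K[0,2])/K[0,0],(v-K[1,2])/K[1,1],1]); o=-Rw.T@t
    return o+r*((O-o)@nz)/(r@nz)
for n in('top','scene'):
    im=np.load(n+'.npz')['im']; hsv=cv2.cvtColor(im,cv2.COLOR_RGB2HSV)
    m=cv2.inRange(hsv,(7,190,70),(19,255,255))
    c0=proj(n,Om)[0]; x0,y0=(c0-60).astype(int)
    m2=np.zeros_like(m); m2[y0:y0+120,x0:x0+120]=m[y0:y0+120,x0:x0+120]
    k,l,stt,ce=cv2.connectedComponentsWithStats(m2); i=1+np.argmax(stt[1:,4])
    mm=(l==i).astype(np.uint8)
    cs,h=cv2.findContours(mm,cv2.RETR_CCOMP,cv2.CHAIN_APPROX_NONE)
    for c,hh in zip(cs,h[0]):
        if cv2.contourArea(c)<4 : continue
        P=np.array([Rm.inv().apply(rayplane(n,u,v,Om+Rm.apply([0,0,.006]),Rm.apply([0,0,1]))-Om)*1000 for u,v in c[:,0]])
        r=cv2.minAreaRect(P[:,:2].astype(np.float32))
        print(n,'outer' if hh[3]<0 else 'hole',cv2.contourArea(c),'bbox',P[:,0].min().round(1),P[:,0].max().round(1),P[:,1].min().round(1),P[:,1].max().round(1),'rect',np.round(r[0],1),np.round(r[1],1),round(r[2],2))
E
python3 chk.py
```

```text
top outer 897.0 bbox -94.3 93.2 -57.5 57.9 rect [-0.5  0.8] [187.9 115.1] 0.46
top hole 18.5 bbox -90.2 -73.1 -12.4 6.9 rect [-81.   -1.9] [19.4 14.7] 46.63
top hole 5.5 bbox -74.5 -64.6 -23.9 -12.5 rect [-68.7 -17.4] [ 7.7 10.5] 38.18
top hole 7.0 bbox -54.3 -41.0 -20.4 -8.9 rect [-47.9 -13. ] [11.2  9.7] 46.1
top hole 8.0 bbox 33.6 47.1 -44.4 -29.2 rect [ 40.3 -36.8] [11.9  9.6] 44.67
top hole 5.5 bbox 61.5 71.6 -37.2 -25.6 rect [ 67.4 -30.6] [ 8.  10.4] 37.02
top hole 10.0 bbox 71.5 85.7 -6.5 5.4 rect [78.6 -0.5] [11.8 14.2] 89.38
scene outer 648.0 bbox -101.6 95.0 -61.0 66.2 rect [-3.4  2.2] [196.2 127.1] 0.4
scene hole 4.0 bbox 66.8 77.0 -48.4 -30.7 rect [ 71.9 -39.5] [ 6.5 19.5] 19.62
scene hole 4.0 bbox 64.7 75.5 37.1 57.0 rect [70.1 47.1] [ 6.8 21.7] 18.62
scene hole 59.5 bbox 16.7 61.3 -38.1 23.9 rect [40.7 -4.3] [42.6 59.6] 20.97
scene hole 7.0 bbox 19.7 37.0 37.5 60.8 rect [28.4 49.1] [11.5 27.3] 20.12
```

The held mask's outline in the top view agrees with the frame predicted from the TCP to under 1 mm, and the small-hole end is over the diamond pin. I lower it to just above the pins.

Emit:
carry_out(commands=[{"delta_pos": [0, 0.001, 0.02], "delta_rot": [-0.002, 0, 0.001], "claw": 0}, {"delta_pos": [0, 0.0014, 0.04], "delta_rot": [-0.0035, 0, 0.0023], "claw": 0}, {"delta_pos": [0, 0.0014, 0.06], "delta_rot": [-0.0035, 0, 0.0023], "claw": 0}, {"delta_pos": [-0.0005, 0.0014, 0.078], "delta_rot": [-0.0035, 0, 0.0023], "claw": 0}, {"delta_pos": [-0.0007, 0.0014, 0.09], "delta_rot": [-0.0035, 0, 0.0023], "claw": 0}, {"delta_pos": [-0.0007, 0.0014, 0.096], "delta_rot": [-0.0035, 0, 0.0023], "claw": 0}, {"delta_pos": [-0.0007, 0.0014, 0.096], "delta_rot": [-0.0035, 0, 0.0023], "claw": 0}, {"delta_pos": [-0.0007, 0.0014, 0.096], "delta_rot": [-0.0035, 0, 0.0023], "claw": 0}])

```text
time: 5.4
eef_pos: [0.5895, -0.0218, 0.1307]
tcp_rot: [0.682, 0.684, -0.181, 0.185]
contact_force: [0.7, 0.6, -2.1]
opening: 0.201
```

```bash
cat >> h.py <<'E'
def js():  # tool pose in jig coords
    s=ctrl.get_state(); q=R.from_quat(s['tcp_rot']); 
    print('jig mm',(Rj.inv().apply(s['eef_pos']-Oj)*1000).round(2),'F jig',Rj.inv().apply(s['contact_force']).round(1),'M jig',Rj.inv().apply(s['wrist_torque']).round(2),'rot err tool deg',np.degrees((q.inv()*RJ).as_rotvec()).round(2),'dq',np.abs(s['dq']).max().round(4))
E
python3 - <<'E'
from h import *
js()
t,_=grab('top'); s,_=grab('scene')
a=cv2.resize(t[145:225,220:300],(400,400),interpolation=cv2.INTER_CUBIC)
b=cv2.resize(s[180:260,200:280],(400,400),interpolation=cv2.INTER_CUBIC)
cv2.imwrite('pics/j2.png',np.hstack([a,b])[...,::-1])
delta(jig([0,0,.0306]),RJ)
E
python3 chk.py | head -4
```

```text
jig mm [ 0.84 -2.1  63.1 ] F jig [ 0.7  1.6 -1.5] M jig [ 0.46 -0.01 -0.03] rot err tool deg [ 0.12 -0.   -0.21] dq 0.0182
t 5.5 pos [ 0.5901 -0.0212  0.1315] F [ 0.88  0.12 -2.36] M [0.47 0.04 0.05] op 0.203 q [-0.01  0.28  1.88 -0.61  1.06  0.31]
dpos [ 0.002  -0.0016  0.0335] drot [ 0.004   0.     -0.0036]
top outer 804.5 bbox -95.1 92.9 -58.2 53.4 rect [-1.1 -2.2] [187.7 111.7] 0.17
top hole 15.0 bbox -87.5 -69.8 -11.3 4.7 rect [-80.3  -3.3] [16.9 15.4] 46.18
top hole 7.0 bbox -74.4 -63.7 -23.3 -11.4 rect [-69.  -17.3] [11.4 10.2] 45.91
top hole 7.0 bbox -53.2 -42.4 -19.7 -7.8 rect [-47.8 -13.7] [11.5 10.2] 45.7
```

View pics/j2.png

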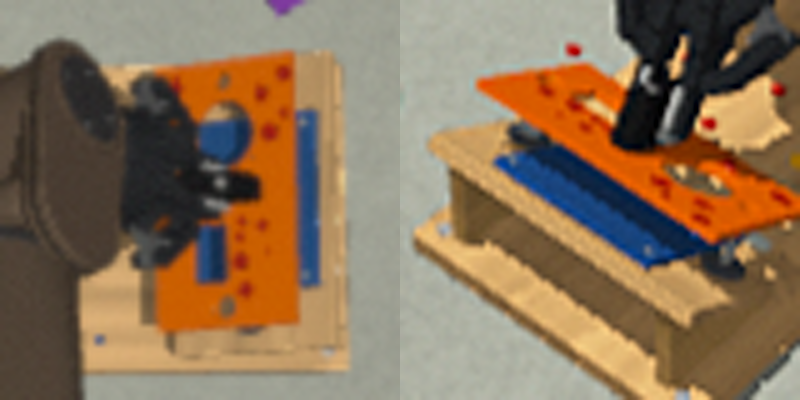

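Run:
```python
from h import *
delta(jig([0,0.0007,.049]),RJ); js()
```

```text
t 5.5 pos [ 0.5901 -0.0212  0.1315] F [ 0.88  0.12 -2.36] M [0.47 0.04 0.05] op 0.203 q [-0.01  0.28  1.88 -0.61  1.06  0.31]
dpos [ 0.0027 -0.0015  0.0151] drot [ 0.004   0.     -0.0036]
jig mm [ 1.45 -2.04 64.09] F jig [ 0.9  1.3 -2. ] M jig [0.47 0.01 0.06] rot err tool deg [ 0.23  0.   -0.21] dq 0.0068
```

Emit:
carry_out(commands=[{"delta_pos": [0.0027, -0.0015, 0.0], "delta_rot": [0.004, 0, -0.0036], "claw": 0}, {"delta_pos": [0.0027, -0.0015, 0.003], "delta_rot": [0.004, 0, -0.0036], "claw": 0}, {"delta_pos": [0.0027, -0.0015, 0.006], "delta_rot": [0.004, 0, -0.0036], "claw": 0}, {"delta_pos": [0.0027, -0.0015, 0.009], "delta_rot": [0.004, 0, -0.0036], "claw": 0}, {"delta_pos": [0.0027, -0.0015, 0.012], "delta_rot": [0.004, 0, -0.0036], "claw": 0}, {"delta_pos": [0.0027, -0.0015, 0.015], "delta_rot": [0.004, 0, -0.0036], "claw": 0}, {"delta_pos": [0.0027, -0.0015, 0.015], "delta_rot": [0.004, 0, -0.0036], "claw": 0}, {"delta_pos": [0.0027, -0.0015, 0.015], "delta_rot": [0.004, 0, -0.0036], "claw": 0}])

```text
time: 6.17
eef_pos: [0.5885, -0.0266, 0.1168]
tcp_rot: [0.681, 0.685, -0.183, 0.183]
contact_force: [0.2, 0.0, -1.9]
opening: 0.2
```

```bash
python3 - <<'E'
from h import *
js()
t,_=grab('top'); s,_=grab('scene'); js()
a=cv2.resize(t[150:220,235:305],(400,400),interpolation=cv2.INTER_CUBIC)
b=cv2.resize(s[185:255,205:275],(400,400),interpolation=cv2.INTER_CUBIC)
cv2.imwrite('pics/j3.png',np.hstack([a,b])[...,::-1])
delta(jig([0,0.0007,.0426]),RJ)
E
python3 chk.py | head -4
```

```text
jig mm [-0.21  0.71 48.62] F jig [ 0.2  1.  -1.7] M jig [ 0.43 -0.01  0.03] rot err tool deg [-0.05 -0.    0.  ] dq 0.0074
jig mm [ 0.1   0.59 49.09] F jig [-0.2 -0.1 -2. ] M jig [0.47 0.04 0.05] rot err tool deg [-0.    0.   -0.01] dq 0.0045
t 6.27 pos [ 0.5888 -0.0264  0.1172] F [-0.16 -1.07 -1.69] M [0.47 0.06 0.03] op 0.202 q [-0.02  0.3   1.89 -0.62  1.04  0.32]
dpos [ 0.0001 -0.0001  0.0065] drot [-0.      0.     -0.0002]
top outer 787.5 bbox -93.7 94.9 -57.2 51.7 rect [ 0.4 -3.7] [108.4 188.8] 89.26
top hole 17.0 bbox -88.0 -70.1 -13.4 6.6 rect [-79.1  -3.4] [17.7 15.5] 45.98
top hole 4.0 bbox -74.8 -64.2 -21.6 -13.6 rect [-69.5 -17.6] [8.5 7.7] 45.76
top hole 7.0 bbox -53.4 -42.8 -22.0 -6.0 rect [-48.1 -14. ] [ 8.2 13.9] 38.48
```

View pics/j3.png

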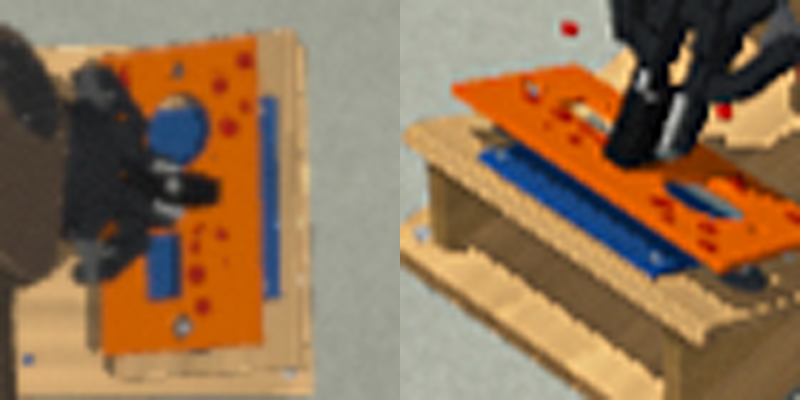

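Run:
```python
from h import *
t=np.load('top.npz')['im']
def crop(u,v,h,k): return cv2.resize(t[v-h:v+h,u-h:u+h],None,fx=k,fy=k,interpolation=cv2.INTER_NEAREST)[...,::-1]
cv2.imwrite('pics/j4.png',np.hstack([crop(267,207,8,25),crop(266,162,8,25)]))
for p in([-.08,0,.022],[.08,0,.016]): print(proj('top',jig(p)))
```

```text
[[266.14315807 206.90956087]]
[[266.25219114 162.53547612]]
```

View pics/j4.png

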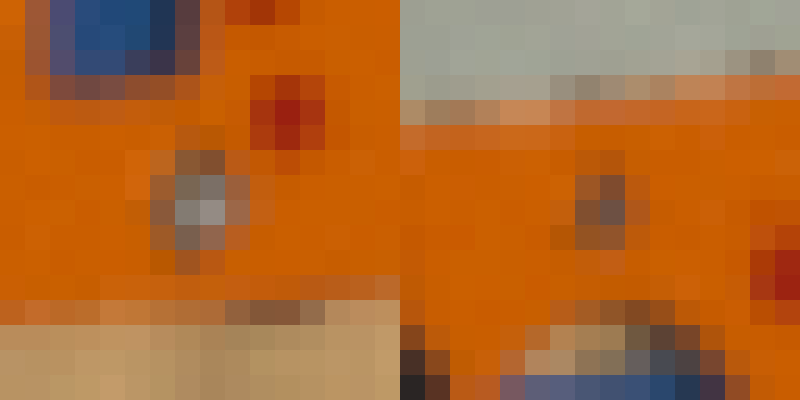

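The bright round pin tip shows inside the big hole in the left crop at about (210,212), roughly centred. The dark diamond pin shows in the small hole at about (605,205). I continue gently and watch the forces.

Emit:
carry_out(commands=[{"delta_pos": [0.0003, 0, 0.001], "delta_rot": [0, 0, 0], "claw": 0}, {"delta_pos": [0.0005, 0, 0.002], "delta_rot": [0, 0, 0], "claw": 0}, {"delta_pos": [0.0005, 0, 0.003], "delta_rot": [0, 0, 0], "claw": 0}, {"delta_pos": [0.0005, 0, 0.004], "delta_rot": [0, 0, 0], "claw": 0}, {"delta_pos": [0.0005, 0, 0.005], "delta_rot": [0, 0, 0], "claw": 0}, {"delta_pos": [0.0005, 0, 0.006], "delta_rot": [0, 0, 0], "claw": 0}, {"delta_pos": [0.0005, 0, 0.0065], "delta_rot": [0, 0, 0], "claw": 0}, {"delta_pos": [0.0005, 0, 0.0065], "delta_rot": [0, 0, 0], "claw": 0}])

```text
time: 6.93
eef_pos: [0.5886, -0.0293, 0.1112]
tcp_rot: [0.681, 0.685, -0.183, 0.183]
contact_force: [0.3, 0.1, -1.8]
opening: 0.203
```

```bash
python3 -c "
from h import *
js()"
```

```text
jig mm [-0.08  1.12 42.39] F jig [ 0.3  1.  -1.6] M jig [0.42 0.03 0.05] rot err tool deg [-0.03  0.   -0.  ] dq 0.0034
```

Emit:
carry_out(commands=[{"delta_pos": [0, 0, 0.0007], "delta_rot": [0, 0, 0], "claw": 0}, {"delta_pos": [0, 0, 0.0014], "delta_rot": [0, 0, 0], "claw": 0}, {"delta_pos": [0, 0, 0.002], "delta_rot": [0, 0, 0], "claw": 0}, {"delta_pos": [0, 0, 0.0026], "delta_rot": [0, 0, 0], "claw": 0}, {"delta_pos": [0, 0, 0.003], "delta_rot": [0, 0, 0], "claw": 0}, {"delta_pos": [0, 0, 0.003], "delta_rot": [0, 0, 0], "claw": 0}])

```text
time: 7.43
eef_pos: [0.5883, -0.0309, 0.1083]
tcp_rot: [0.681, 0.685, -0.183, 0.183]
contact_force: [-2.0, 0.1, -2.2]
opening: 0.2
```

```bash
python3 -c "
from h import *
js()"
```

```text
jig mm [-0.46  1.16 39.13] F jig [-2.   1.2 -1.9] M jig [0.38 0.39 0.01] rot err tool deg [-0.09  0.01  0.01] dq 0.0015
```

Contact pushes the mask toward -x, so I yield that way.

Emit:
carry_out(commands=[{"delta_pos": [0, -0.0004, 0], "delta_rot": [0, 0, 0], "claw": 0}, {"delta_pos": [0, -0.0008, 0], "delta_rot": [0, 0, 0], "claw": 0}, {"delta_pos": [0, -0.0008, 0.0007], "delta_rot": [0, 0, 0], "claw": 0}, {"delta_pos": [0, -0.0008, 0.0014], "delta_rot": [0, 0, 0], "claw": 0}, {"delta_pos": [0, -0.0008, 0.002], "delta_rot": [0, 0, 0], "claw": 0}, {"delta_pos": [0, -0.0008, 0.002], "delta_rot": [0, 0, 0], "claw": 0}])

```text
time: 7.93
eef_pos: [0.5875, -0.032, 0.1064]
tcp_rot: [0.681, 0.685, -0.183, 0.183]
contact_force: [0.7, 0.3, -2.0]
opening: 0.203
```

```bash
python3 -c "
from h import *
js()"
```

```text
jig mm [-1.25  1.22 36.98] F jig [ 0.7  1.3 -1.6] M jig [ 0.46 -0.02  0.01] rot err tool deg [-0.09  0.01  0.01] dq 0.0041
```

Emit:
carry_out(commands=[{"delta_pos": [0, 0, 0.0008], "delta_rot": [0, 0, 0], "claw": 0}, {"delta_pos": [0, 0, 0.0016], "delta_rot": [0, 0, 0], "claw": 0}, {"delta_pos": [0, 0, 0.0024], "delta_rot": [0, 0, 0], "claw": 0}, {"delta_pos": [0, 0, 0.0032], "delta_rot": [0, 0, 0], "claw": 0}, {"delta_pos": [0, 0, 0.004], "delta_rot": [0, 0, 0], "claw": 0}, {"delta_pos": [0, 0, 0.004], "delta_rot": [0, 0, 0], "claw": 0}])

```text
time: 8.43
eef_pos: [0.5874, -0.0341, 0.1027]
tcp_rot: [0.681, 0.685, -0.183, 0.183]
contact_force: [0.5, -0.5, -1.6]
opening: 0.2
```

```bash
python3 -c "
from h import *
js()"
```

```text
jig mm [-1.36  1.24 32.74] F jig [ 0.5  0.3 -1.6] M jig [ 0.41 -0.    0.  ] rot err tool deg [-0.11  0.01  0.01] dq 0.0039
```

Emit:
carry_out(commands=[{"delta_pos": [0, 0, 0.0006], "delta_rot": [0, 0, 0], "claw": 0}, {"delta_pos": [0, 0, 0.0012], "delta_rot": [0, 0, 0], "claw": 0}, {"delta_pos": [0, 0, 0.0018], "delta_rot": [0, 0, 0], "claw": 0}, {"delta_pos": [0, 0, 0.0022], "delta_rot": [0, 0, 0], "claw": 0}, {"delta_pos": [0, 0, 0.0022], "delta_rot": [0, 0, 0], "claw": 0}])

```text
time: 8.85
eef_pos: [0.5874, -0.0349, 0.1012]
tcp_rot: [0.681, 0.685, -0.183, 0.183]
contact_force: [-1.9, 2.5, 0.7]
opening: 0.203
```

```bash
python3 -c "
from h import *
js()"
```

```text
jig mm [-1.36  1.27 30.99] F jig [-1.9  1.9  1.8] M jig [ 0.41  0.14 -0.01] rot err tool deg [-0.1   0.01  0.  ] dq 0.0028
```

Emit:
carry_out(commands=[{"delta_pos": [0, -0.0002, 0.0005], "delta_rot": [0, 0, 0], "claw": 0}, {"delta_pos": [0, -0.0002, 0.001], "delta_rot": [0, 0, 0], "claw": 0}, {"delta_pos": [0, -0.0002, 0.001], "delta_rot": [0, 0, 0], "claw": 0}, {"delta_pos": [0, -0.0002, 0.001], "delta_rot": [0, 0, 0], "claw": 0}])

```text
time: 9.18
eef_pos: [0.5874, -0.0349, 0.1012]
tcp_rot: [0.681, 0.685, -0.183, 0.183]
contact_force: [-3.4, 4.8, 4.0]
opening: 0.203
```

```bash
python3 - <<'E'
from h import *
js()
t,_=grab('top'); s,_=grab('scene'); js()
a=cv2.resize(t[150:220,235:305],(400,400),interpolation=cv2.INTER_CUBIC)
b=cv2.resize(s[185:255,205:275],(400,400),interpolation=cv2.INTER_CUBIC)
cv2.imwrite('pics/j5.png',np.hstack([a,b])[...,::-1])
E
python3 chk.py | head -4
```

```text
jig mm [-1.36  1.26 30.95] F jig [-3.4  2.2  5.9] M jig [0.46 0.36 0.05] rot err tool deg [-0.08  0.   -0.02] dq 0.0023
jig mm [-1.36  1.29 30.97] F jig [-2.8  2.1  5.1] M jig [ 0.51  0.34 -0.01] rot err tool deg [-0.08  0.   -0.02] dq 0.0019
top outer 774.5 bbox -93.7 95.5 -57.9 53.4 rect [ 1.  -2.8] [109.8 190. ] 89.27
top hole 26.0 bbox -88.3 -69.8 -12.3 16.0 rect [-77.2   0.1] [24.1 20.8] 46.27
top hole 4.0 bbox -71.7 -64.4 -24.4 -12.5 rect [-68.  -18.5] [9.2 7.8] 45.7
top hole 7.0 bbox -53.7 -42.7 -20.9 -8.8 rect [-48.2 -14.8] [11.7 10.4] 45.48
```

View pics/j5.png

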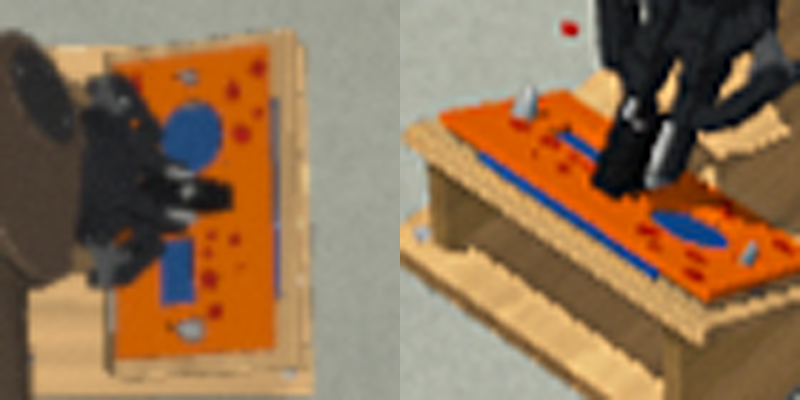

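Both pins stand through their holes and a 1 mm push gives no further travel. I give it a small wiggle under light pressure to be sure it isn't jammed short of home.

Emit:
carry_out(commands=[{"delta_pos": [0, -0.0008, 0.0012], "delta_rot": [0, 0, 0], "claw": 0}, {"delta_pos": [0.0006, -0.0008, 0.0012], "delta_rot": [0, 0, 0.003], "claw": 0}, {"delta_pos": [-0.0006, -0.0008, 0.0012], "delta_rot": [0, 0, -0.003], "claw": 0}, {"delta_pos": [0, -0.0004, 0.0012], "delta_rot": [0.004, 0, 0], "claw": 0}, {"delta_pos": [0, -0.0006, 0.0012], "delta_rot": [-0.004, 0, 0], "claw": 0}, {"delta_pos": [0, -0.0006, 0.0012], "delta_rot": [0, 0, 0], "claw": 0}, {"delta_pos": [0, -0.0006, 0.0012], "delta_rot": [0, 0, 0], "claw": 0}])

```text
time: 9.87
eef_pos: [0.5875, -0.0349, 0.1012]
tcp_rot: [0.681, 0.685, -0.182, 0.184]
contact_force: [-1.7, 5.7, 5.3]
opening: 0.201
```

```bash
python3 -c "
from h import *
js()"
```

```text
jig mm [-1.25  1.26 30.95] F jig [-1.7  2.3  7.4] M jig [0.56 0.37 0.04] rot err tool deg [ 0.01 -0.03 -0.07] dq 0.002
```

Emit:
carry_out(commands=[{"delta_pos": [0, 0, 0], "delta_rot": [0, 0, 0], "claw": 0}, {"delta_pos": [0, 0, 0], "delta_rot": [0, 0, 0], "claw": 30}, {"delta_pos": [0, 0, 0], "delta_rot": [0, 0, 0], "claw": 45}, {"delta_pos": [0, 0, 0], "delta_rot": [0, 0, 0], "claw": 60}, {"delta_pos": [0, 0, 0], "delta_rot": [0, 0, 0], "claw": 60}, {"delta_pos": [0, 0, 0], "delta_rot": [0, 0, 0], "claw": 60}])

```text
time: 10.37
eef_pos: [0.5875, -0.0352, 0.101]
tcp_rot: [0.681, 0.685, -0.182, 0.184]
contact_force: [0.5, 0.8, -0.0]
opening: 0.599
```

```bash
python3 -c "
from h import *
js(); delta(jig([0,0,.12]),RJ)"
```

```text
jig mm [-1.28  1.1  30.71] F jig [0.5 0.7 0.4] M jig [ 0.23 -0.   -0.03] rot err tool deg [-0.01 -0.02 -0.08] dq 0.0016
t 10.37 pos [ 0.5875 -0.0352  0.101 ] F [ 0.54  0.83 -0.03] M [ 0.23 -0.01 -0.02] op 0.599 q [-0.03  0.32  1.9  -0.63  1.01  0.33]
dpos [-0.0011  0.0013 -0.0893] drot [-0.0001 -0.0003 -0.0013]
```

Emit:
carry_out(commands=[{"delta_pos": [0, 0, -0.004], "delta_rot": [0, 0, 0], "claw": 60}, {"delta_pos": [0, 0, -0.012], "delta_rot": [0, 0, 0], "claw": 60}, {"delta_pos": [0, 0, -0.025], "delta_rot": [0, 0, 0], "claw": 60}, {"delta_pos": [0, 0, -0.045], "delta_rot": [0, 0, 0], "claw": 60}, {"delta_pos": [0, 0, -0.07], "delta_rot": [0, 0, 0], "claw": 60}, {"delta_pos": [0, 0, -0.095], "delta_rot": [0, 0, 0], "claw": 60}, {"delta_pos": [0, 0, -0.11], "delta_rot": [0, 0, 0], "claw": 60}, {"delta_pos": [0, 0, -0.11], "delta_rot": [0, 0, 0], "claw": 60}])

```text
time: 11.03
eef_pos: [0.5896, 0.0218, 0.202]
tcp_rot: [0.681, 0.685, -0.179, 0.187]
contact_force: [-0.0, 0.5, 0.4]
opening: 0.595
```

Run:
```python
from h import *
js()
t,d=grab('top'); s,_=grab('scene')
a=cv2.resize(t[150:220,235:305],(400,400),interpolation=cv2.INTER_CUBIC)
b=cv2.resize(s[185:255,205:275],(400,400),interpolation=cv2.INTER_CUBIC)
cv2.imwrite('pics/k1.png',np.hstack([a,b])[...,::-1])
# contour in home frame
def rp(n,u,v):
    K,Rw,t_=cam(n); r=Rw.T@np.array([(u-K[0,2])/K[0,0],(v-K[1,2])/K[1,1],1]); o=-Rw.T@t_; nz=Rj.apply([0,0,1]); O=jig([0,0,.006])
    return Rj.inv().apply(o+r*((O-o)@nz)/(r@nz)-Oj)*1000
for n,im in(('top',t),('scene',s)):
    m=cv2.inRange(cv2.cvtColor(im,cv2.COLOR_RGB2HSV),(7,190,70),(19,255,255))
    c0=proj(n,Oj)[0].astype(int); m2=np.zeros_like(m); sl=np.s_[c0[1]-45:c0[1]+45,c0[0]-45:c0[0]+45]; m2[sl]=m[sl]
    c=max(cv2.findContours(m2,cv2.RETR_EXTERNAL,cv2.CHAIN_APPROX_NONE)[0],key=cv2.contourArea)
    P=np.array([rp(n,u,v) for u,v in c[:,0]]); r=cv2.minAreaRect(P[:,:2].astype(np.float32)); print(n,[np.round(x,1) for x in r])
# depth plane of mask top
v,u=np.nonzero(cv2.erode(cv2.inRange(cv2.cvtColor(t,cv2.COLOR_RGB2HSV),(7,190,70),(19,255,255)),np.ones((3,3)))); k=(np.abs(u-267)<25)&(np.abs(v-185)<30); u,v=u[k],v[k]
Pj=Rj.inv().apply(pt('top',u,v,d[v,u])-Oj)*1000; A=np.c_[Pj[:,:2],np.ones(len(Pj))]; co,*_=np.linalg.lstsq(A,Pj[:,2],rcond=None); print('plane tilt deg',np.degrees(co[:2]),'z0',co[2],len(Pj),'sd',(Pj[:,2]-A@co).std())
```

```text
jig mm [ 1.2200e+00 -9.0000e-02  1.4665e+02] F jig [-0.   0.2  0.6] M jig [ 0.23  0.02 -0.03] rot err tool deg [ 0.53 -0.04 -0.21] dq 0.0473
top [array([-0.3, -1. ]), array([109.4, 189.8]), np.float64(89.2)]
scene [array([-5.3,  2.3]), array([122.5, 195.2]), np.float64(90.0)]
plane tilt deg [ -8.70791134 -75.54426112] z0 1.0252430432119772 658 sd 55.24505472052126
```

View pics/k1.png

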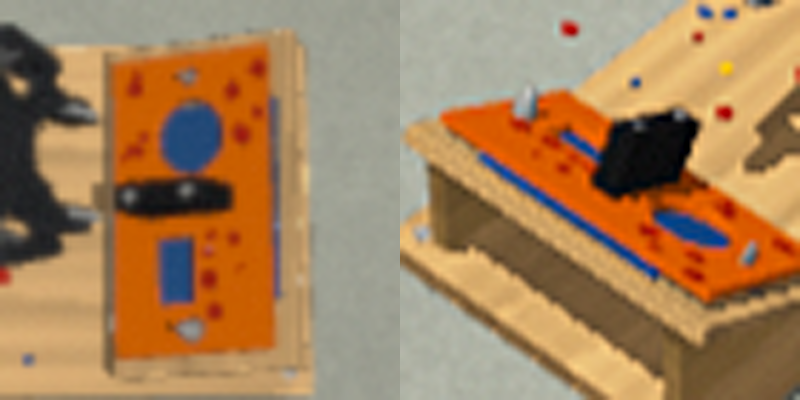

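The mask lies home, released, with both pins through their holes. The plane fit was spoiled by depth outliers, so I redo it robustly on the saved picture and compute the move to the cap.

```bash
cat >> h.py <<'E'
Ca=st([0,.089,.223]); RC=tool(Rc.as_matrix()[:,0],-Rc.as_matrix()[:,2])
def cp(h,x=0,y=0): return Ca+Rc.apply([x,y,h])   # tip height h above cap -> tcp h+.017
def cs():
    s=ctrl.get_state(); q=R.from_quat(s['tcp_rot'])
    print('t',round(s['time'],2),'can mm',(Rc.inv().apply(s['eef_pos']-Ca)*1000).round(2),'F can',Rc.inv().apply(s['contact_force']).round(1),'rot',np.degrees((q.inv()*RC).as_rotvec()).round(2),'op',round(s['opening'],3))
E
python3 - <<'E'
from h import *
for n in('top','scene'):
    z=np.load(n+'.npz'); t=z['im'];d=z['d']
    v,u=np.nonzero(cv2.erode(cv2.inRange(cv2.cvtColor(t,cv2.COLOR_RGB2HSV),(7,190,70),(19,255,255)),np.ones((3,3)))); c=proj(n,Oj)[0]; k=(np.abs(u-c[0])<40)&(np.abs(v-c[1])<35)&(d[v,u]>0); u,v=u[k],v[k]
    P=Rj.inv().apply(pt(n,u,v,d[v,u])-Oj)*1000
    for _ in range(4):
        P=P[np.abs(P[:,2]-np.median(P[:,2]))<15] if _==0 else P
        A=np.c_[P[:,:2],np.ones(len(P))]; co,*_x=np.linalg.lstsq(A,P[:,2],rcond=None); r=P[:,2]-A@co; P=P[np.abs(r)<2.5*r.std()+.1]
    print(n,'tilt deg',np.degrees(co[:2]).round(2),'z0',co[2].round(2),len(P),'sd',r.std().round(2))
print(Ca, cp(.097),cp(.017))
delta(cp(.097),RC)
E
```

```text
top tilt deg [-0.06 -0.5 ] z0 7.32 647 sd 3.14
scene tilt deg [-0.02 -0.33] z0 11.04 328 sd 1.32
[0.58720973 0.19749804 0.223     ] [0.58751176 0.1519603  0.30864592] [0.58726267 0.1895172  0.23801011]
t 11.13 pos [0.5875 0.0204 0.1975] F [ 0.05  0.25 -0.58] M [ 0.25  0.04 -0.03] op 0.603 q [ 0.06  0.21  1.83 -0.57  1.2   0.29]
dpos [ 0.0585  0.0012 -0.162 ] drot [ 3.0000e-03  1.0118e+00 -2.0000e-04]
```

The tilt from the slope plane is under 0.5° in both views, so the mask is flush. Now I shut the gripper and swing to the can's axis.

Emit:
carry_out(commands=[{"delta_pos": [0.0, 0.0, -0.03], "delta_rot": [0, 0.05, 0], "claw": 40}, {"delta_pos": [0.01, 0, -0.06], "delta_rot": [0, 0.16, 0], "claw": 20}, {"delta_pos": [0.02, 0, -0.09], "delta_rot": [0, 0.27, 0], "claw": 0}, {"delta_pos": [0.028, 0, -0.12], "delta_rot": [0, 0.38, 0], "claw": 0}, {"delta_pos": [0.036, 0, -0.14], "delta_rot": [0, 0.49, 0], "claw": 0}, {"delta_pos": [0.044, 0, -0.155], "delta_rot": [0, 0.6, 0], "claw": 0}, {"delta_pos": [0.05, 0.001, -0.165], "delta_rot": [0, 0.71, 0], "claw": 0}, {"delta_pos": [0.0535, 0.001, -0.17], "delta_rot": [0, 0.82, 0], "claw": 0}])

```text
time: 11.8
eef_pos: [0.5876, 0.1524, 0.3189]
tcp_rot: [0.696, 0.702, 0.108, -0.105]
contact_force: [0.0, -0.4, -0.5]
opening: -0.0
```

```bash
python3 -c "
from h import *
cs(); delta(cp(.067),RC)"
```

```text
t 11.8 can mm [4.0000e-02 5.2400e+00 1.0585e+02] F can [ 0.  -0.5 -0.2] rot [ 0.22 10.67  0.11] op -0.0
t 11.8 pos [0.5876 0.1524 0.3189] F [ 0.05 -0.35 -0.47] M [-0.21 -0.01  0.05] op -0.0 q [-0.03  0.07  1.72  0.31  1.37 -0.1 ]
dpos [ 0.002  -0.0002  0.0391] drot [0.0039 0.1863 0.0019]
```

Emit:
carry_out(commands=[{"delta_pos": [0, 0, 0.005], "delta_rot": [0.002, 0.1, 0.001], "claw": 0}, {"delta_pos": [0.001, 0, 0.015], "delta_rot": [0.004, 0.186, 0.002], "claw": 0}, {"delta_pos": [0.002, 0, 0.025], "delta_rot": [0.004, 0.186, 0.002], "claw": 0}, {"delta_pos": [0.002, 0, 0.035], "delta_rot": [0.004, 0.186, 0.002], "claw": 0}, {"delta_pos": [0.002, 0, 0.039], "delta_rot": [0.004, 0.186, 0.002], "claw": 0}, {"delta_pos": [0.002, 0, 0.039], "delta_rot": [0.004, 0.186, 0.002], "claw": 0}])

```text
time: 12.3
eef_pos: [0.5867, 0.1668, 0.2802]
tcp_rot: [0.684, 0.689, 0.169, -0.173]
contact_force: [0.4, 0.4, -0.7]
opening: -0.004
```

Run:
```python
from h import *
cs(); delta(cp(.027),RC)
t,_=grab('top'); s,_=grab('scene')
a=cv2.resize(t[140:220,150:230],(400,400),interpolation=cv2.INTER_CUBIC)
b=cv2.resize(s[100:180,260:340],(400,400),interpolation=cv2.INTER_CUBIC)
cv2.imwrite('pics/l1.png',np.hstack([a,b])[...,::-1])
S=ctrl.get_state();T=R.from_quat(S['tcp_rot']).as_matrix()[:,2]; tip=S['eef_pos']+T*.017
for n in('top','scene'): print(n,'tip',proj(n,tip),'cap',proj(n,Ca))
```

```text
t 12.3 can mm [-0.7  -0.28 64.94] F can [ 0.4  0.  -0.8] rot [-0.21  0.07 -0.03] op -0.004
t 12.3 pos [0.5867 0.1668 0.2802] F [ 0.44  0.43 -0.71] M [-0.25  0.01 -0.01] op -0.004 q [-0.07  0.1   1.78  0.5   1.34 -0.22]
dpos [0.0003 0.0008 0.0379] drot [-0.0037  0.0013 -0.0006]
top tip [[198.6719197  176.45412107]] cap [[193.45666852 179.01782372]]
scene tip [[294.90265839 136.62139648]] cap [[298.28293698 144.57887257]]
```

View pics/l1.png

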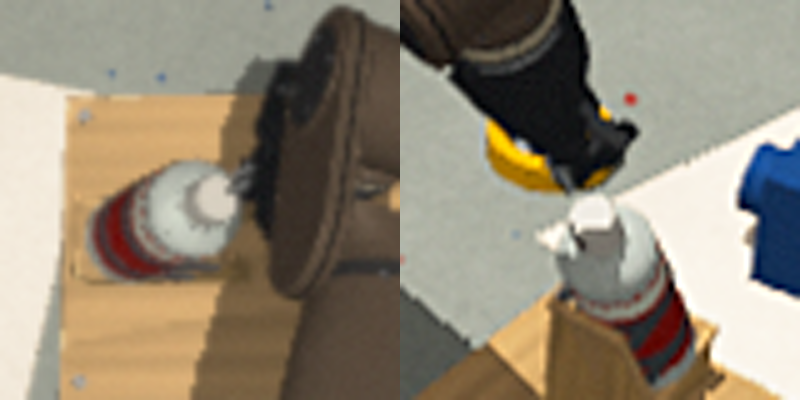

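The tip appears at (198,176) in the top view and the cap at (193,179), both as predicted, so the tool is on the can's axis. I approach.

Emit:
carry_out(commands=[{"delta_pos": [0, 0.0005, 0.01], "delta_rot": [-0.003, 0.001, 0], "claw": 0}, {"delta_pos": [0, 0.0005, 0.022], "delta_rot": [-0.003, 0.001, 0], "claw": 0}, {"delta_pos": [0, 0.0005, 0.034], "delta_rot": [-0.003, 0.001, 0], "claw": 0}, {"delta_pos": [0, 0.0005, 0.04], "delta_rot": [-0.003, 0.001, 0], "claw": 0}, {"delta_pos": [0, 0.0005, 0.043], "delta_rot": [-0.003, 0.001, 0], "claw": 0}, {"delta_pos": [0, 0.0005, 0.043], "delta_rot": [-0.003, 0.001, 0], "claw": 0}])

```text
time: 12.9
eef_pos: [0.5872, 0.1874, 0.2429]
tcp_rot: [0.684, 0.689, 0.171, -0.172]
contact_force: [0.7, -0.0, 0.7]
opening: -0.002
```

```bash
python3 -c "
from h import *
cs(); delta(cp(.012),RC)"
```

```text
t 12.9 can mm [-0.04  0.45 22.35] F can [0.7 0.3 0.6] rot [-0.   -0.01  0.04] op -0.002
t 12.9 pos [0.5872 0.1874 0.2429] F [ 0.65 -0.01  0.67] M [-0.24 -0.01 -0.02] op -0.002 q [-0.04  0.14  1.81  0.52  1.26 -0.22]
dpos [-0.0005  0.      0.0103] drot [-0.     -0.0001  0.0007]
```

Emit:
carry_out(commands=[{"delta_pos": [0, 0, 0.002], "delta_rot": [0, 0, 0], "claw": 0}, {"delta_pos": [0, 0, 0.004], "delta_rot": [0, 0, 0], "claw": 0}, {"delta_pos": [-0.0005, 0, 0.006], "delta_rot": [0, 0, 0], "claw": 0}, {"delta_pos": [-0.0005, 0, 0.0075], "delta_rot": [0, 0, 0], "claw": 0}, {"delta_pos": [-0.0005, 0, 0.009], "delta_rot": [0, 0, 0], "claw": 0}, {"delta_pos": [-0.0005, 0, 0.0105], "delta_rot": [0, 0, 0], "claw": 0}, {"delta_pos": [-0.0005, 0, 0.0115], "delta_rot": [0, 0, 0], "claw": 0}, {"delta_pos": [-0.0005, 0, 0.0115], "delta_rot": [0, 0, 0], "claw": 0}])

```text
time: 13.57
eef_pos: [0.5875, 0.1918, 0.2342]
tcp_rot: [0.683, 0.689, 0.171, -0.171]
contact_force: [-3.2, -3.4, 6.8]
opening: 0.0
```

```bash
python3 -c "
from h import *
cs()"
```

```text
t 13.57 can mm [ 0.3   0.24 12.52] F can [-3.2  0.2  7.6] rot [0.05 0.02 0.11] op 0.0
```

Emit:
carry_out(commands=[{"delta_pos": [0, 0, 0.001], "delta_rot": [0, 0, 0], "claw": 0}, {"delta_pos": [0, -0.0003, 0.002], "delta_rot": [0, 0, 0], "claw": 0}, {"delta_pos": [0, -0.0003, 0.003], "delta_rot": [0, 0, 0], "claw": 0}, {"delta_pos": [0, -0.0003, 0.003], "delta_rot": [0, 0, 0], "claw": 0}])

```text
time: 13.9
eef_pos: [0.5876, 0.1921, 0.2338]
tcp_rot: [0.683, 0.69, 0.171, -0.17]
contact_force: [-4.9, -6.7, 9.0]
opening: -0.002
```

```bash
python3 -c "
from h import *
cs()"
```

```text
t 13.9 can mm [ 0.33  0.31 12.05] F can [-5.  -1.6 11.1] rot [0.08 0.12 0.2 ] op -0.002
```

Emit:
carry_out(commands=[{"delta_pos": [0, -0.0005, 0.004], "delta_rot": [0, 0, 0], "claw": 0}, {"delta_pos": [0, -0.0005, 0.005], "delta_rot": [0, 0, 0], "claw": 0}, {"delta_pos": [0, -0.0005, 0.005], "delta_rot": [0, 0, 0], "claw": 0}, {"delta_pos": [0, -0.0005, 0.005], "delta_rot": [0, 0, 0], "claw": 0}, {"delta_pos": [0, -0.0005, 0.005], "delta_rot": [0, 0, 0], "claw": 0}, {"delta_pos": [0, -0.0005, 0.005], "delta_rot": [0, 0, 0], "claw": 0}, {"delta_pos": [0, -0.0005, 0.005], "delta_rot": [0, 0, 0], "claw": 0}, {"delta_pos": [0, -0.0005, 0.005], "delta_rot": [0, 0, 0], "claw": 0}])

```text
time: 14.57
eef_pos: [0.5877, 0.1923, 0.2337]
tcp_rot: [0.682, 0.691, 0.17, -0.169]
contact_force: [-8.6, -12.0, 16.4]
opening: 0.0
```

```bash
python3 -c "
from h import *
cs()"
```

```text
t 14.57 can mm [ 0.44  0.41 11.96] F can [-8.7 -2.8 20.1] rot [0.14 0.28 0.37] op 0.0
```

Emit:
carry_out(commands=[{"delta_pos": [0, 0, 0.004], "delta_rot": [0, 0, 0], "claw": 0}, {"delta_pos": [0, 0, 0.004], "delta_rot": [0, 0, 0], "claw": 0}, {"delta_pos": [0, 0, 0.003], "delta_rot": [0, 0, 0], "claw": 0}, {"delta_pos": [0, 0, -0.001], "delta_rot": [0, 0, 0], "claw": 0}, {"delta_pos": [0, 0, -0.004], "delta_rot": [0, 0, 0], "claw": 0}, {"delta_pos": [0, 0, -0.01], "delta_rot": [0, 0, 0], "claw": 0}, {"delta_pos": [0, 0, -0.025], "delta_rot": [0, 0, 0], "claw": 0}, {"delta_pos": [0, 0, -0.05], "delta_rot": [0, 0, 0], "claw": 0}])

```text
time: 15.23
eef_pos: [0.5862, 0.1695, 0.275]
tcp_rot: [0.682, 0.691, 0.168, -0.171]
contact_force: [-0.0, 0.1, -0.6]
opening: -0.001
```

Emit:
carry_out(commands=[{"delta_pos": [0, 0, -0.03], "delta_rot": [0, 0, 0], "claw": 0}, {"delta_pos": [0, 0, -0.05], "delta_rot": [0, 0, 0], "claw": 0}, {"delta_pos": [0, 0, -0.05], "delta_rot": [0, 0, 0], "claw": 0}, {"delta_pos": [0, 0, -0.05], "delta_rot": [0, 0, 0], "claw": 0}, {"delta_pos": [0, 0, -0.05], "delta_rot": [0, 0, 0], "claw": 0}])

```text
time: 15.65
eef_pos: [0.5859, 0.1465, 0.3174]
tcp_rot: [0.683, 0.69, 0.167, -0.172]
contact_force: [-0.3, -0.9, -0.9]
opening: -0.0
```

Run:
```python
from h import *
cs()
t,_=grab('top'); s,_=grab('scene')
cv2.imwrite('pics/z1.png',np.hstack([cv2.resize(t[95:287],None,fx=.78,fy=1.5)[:288,:400],cv2.resize(s[110:310,70:390],(400,288))])[...,::-1])
a=cv2.resize(t[150:220,235:305],(400,400),interpolation=cv2.INTER_CUBIC)
b=cv2.resize(s[185:255,205:275],(400,400),interpolation=cv2.INTER_CUBIC)
cv2.imwrite('pics/z2.png',np.hstack([a,b])[...,::-1])
hsv=cv2.cvtColor(s,cv2.COLOR_RGB2HSV); m=cv2.inRange(hsv[133:160,286:310],(0,0,225),(180,40,255)); k,l,q,ce=cv2.connectedComponentsWithStats(m); i=1+np.argmax(q[1:,4]); print('cap scene',ce[i]+[286,133],q[i])
cv2.imwrite('pics/z3.png',cv2.resize(s,(768,576))[...,::-1])
```

```text
t 15.65 can mm [ -1.63  -0.65 107.28] F can [-0.3 -1.2 -0.3] rot [-0.3   0.25  0.19] op -0.0
cap scene [297.79245283 142.47169811] [ 8  6  9  8 53]
```

View pics/z2.png

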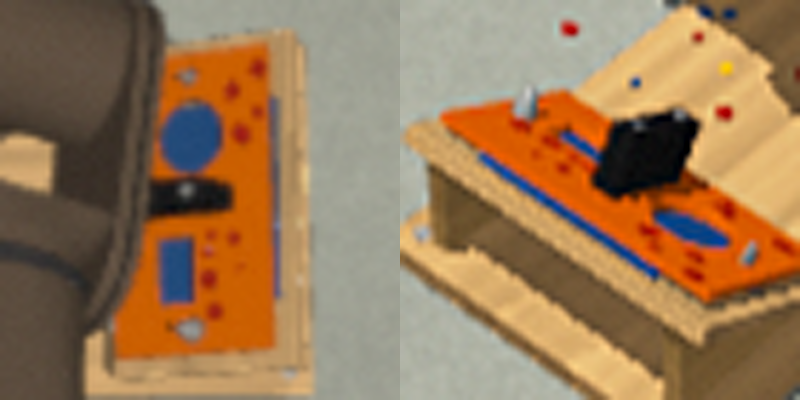

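View pics/z3.png

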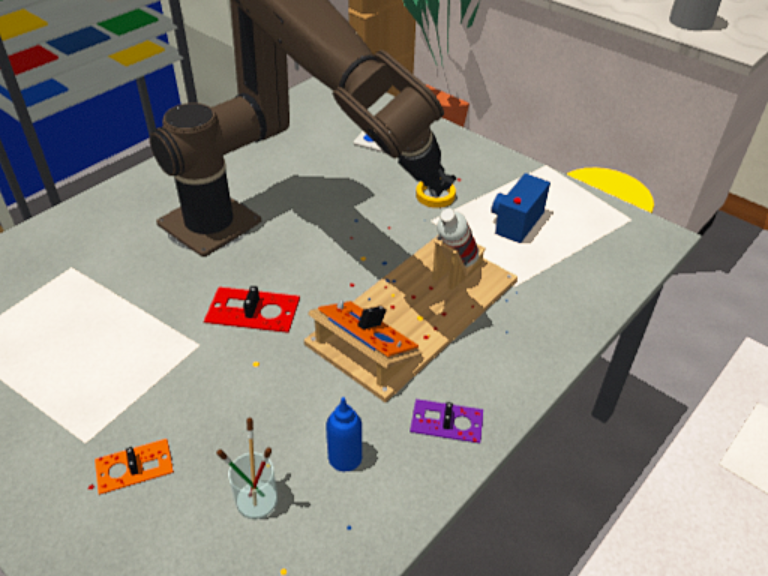

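The mask is unchanged on the pins. The cap is back up at scene pixel (297.8,142.5), against (297.6,142.5) at the start. The bottle, tape, jar and wooden camera stand where they were, and the arm touches nothing. I hand the job in.

```bash
python3 -c "
from plant import ctrl
print(ctrl.sign_off())"
```

```text
the job is handed in; nothing more can be done
None
```

The mask is home on both pins, the cap was pressed and sprang back, and I handed the job in at about 15.7 s.

- **Mask:** I gripped the large orange mask by its handle and lowered it square to the 30° slope. I yielded about 0.8 mm when a pin touched. It then bottomed: a further 1 mm push and a small wiggle gave no more travel. I let go only after that.
- **Cap:** I pressed along the can's axis by the full 5 mm, to about 20 N. It stayed fully down for roughly 0.9 s, then I drew back.
- **Last checks:** Both pins show through their holes. The mask's tilt against the slope, measured just after release, was at most 0.5° in both views, and it looked unchanged at the end. The cap is back at its starting pixel. In the scene view the bottle, tape, jar and wooden camera look undisturbed, and the gripper is clear of everything.
- **Disagreements:** The scene camera read points about 5–8 mm too high compared with the top camera and the given heights. I relied on the top view and on touch. My first depth-plane fit of the seated mask was spoiled by outliers, so I repeated it robustly.

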